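# Load the vase into the annealing oven and latch its door

## Robot

A 6-joint arm with a two-finger parallel gripper is mounted at the origin on the work surface. World frame = base frame: x ahead of the robot, y to its left, z up, the work surface at z = 0. Lengths are in m, angles in rad, forces in N, time in s.
With the tool pointing down it reaches from about 0.275 to 0.75 m from the base axis. Payload 10.2 kg.
Tool frame: the origin (TCP) lies between the finger pads; the fingertips stand ahead of it and the grasp point (between the pads) lies 6 mm ahead of it (ctrl.tips_ahead is the z of the fingertips in the tool frame, in m); z points along the fingers, y is the direction in which the jaws open and shut (so a half turn about z gives the same grasp; the last joint's range is limited). The gripper opens to 88 mm and grips with 3 to 60 N. Pads are 18 mm wide; open, the fingers measure 123 mm over their backs; the gripper's body (75 mm by 187 mm) begins 45 mm behind the grasp point.
Start: joints at [-1.569, 0.313, 1.498, -0, 1.331, -0.223], TCP at [0.117, -0.512, 0.264] pointing down, gripper open.
Joint ranges: [-2.94, 2.94], [-0.97, 2.17], [0.19, 2.56], [-1.23, 4.37], [0.02, 3.11], [-2.88, 2.88]. Speed limits (rad/s): [2.39, 2.39, 3.01, 3.14, 3.14, 3.14].

## Interface

Orientations are given as a unit quaternion [w, x, y, z].
In Python, from station import ctrl, optics, job_done gives the robot as it stands.
- The arm moves only by the tool send_rows, never from a script. Its argument "commands" is a list that holds one entry, the list of rows, each a list of 5 numbers: the shift along the tool's x, y, z in m, then the turn about the tool's z in rad, then the gripper command: -1 is fully open, 1 is shut, values between are in proportion. A call has 1 to 12 rows; each row is the pose to reach, as a shift and turn from the pose measured when the call began, along the tool's axes at that moment; what a row does not reach only later rows make up. A row lasts 1/8 s, in which the tool goes at most 62.5 mm and 10.7 degrees, less where a joint would pass 70% of its speed; a pose out of reach is approached as far as the arm can. A call with a gripper value outside its range is refused whole. The fingers move at their own pace and stop on an object; "newtons" is the grip in N (left out, the last holds). Time passes only in rows, so rows that repeat a pose let the fingers close. It gives the time, the measured TCP pose, the force and the opening at its end, in the units of the state.
- ctrl.state(): the state, without advancing time (a new reading comes with each control period).
- optics.get_image(name): name is "scene" or "top" or "wrist"; returns a dict with "image" (384x512x3 uint8, blue, green, red), "mtx" (3x3 intrinsics, pixels), "R" (3x3) and "t" (3): a world point X has camera coordinates R X + t. Camera axes: x right, y down, z forward; pixel columns grow to the right and rows downward; lengths in m; the calibration is good to about 2 mm. A picture is of the moment at which its call begins. There is no depth.
- job_done(): hands the job in, once; it reports no verdict.
The state is a dict: "time_s": time; "joint_pos": joint angles; "qd": joint speeds; "tau": joint torques, N m; "ee_pos": TCP position; "tcp_rot": TCP orientation; "wrist_force": force on the tool from outside, world axes, zero at the start; "ft_torque": the same for the moment, N m; "finger_gap": finger opening in m.
Only numpy, scipy, OpenCV 4.12 (cv2) and the standard library are available. Lean on these libraries where they do the work, as an engineer would, in place of code of your own. Each camera call takes 0.05 s, during which the arm holds its last target.

## Task

Load the annealing oven: stand the tall slim-necked amber glass vase from the charred board upright on the oven's pulled-out shelf (set it down gently, do not drop it or knock it over) and let go. Slide the shelf fully home into the oven with the vase standing on it, then push the door shut until its spring latch snaps in behind the strike. Leave the other loose things on the bench where they are.

Things in the scene. Friction and masses are not known exactly. Their poses are not given: they have to be found in the camera images.
- vase: Solid amber glass bud vase, 122 mm tall, about 0.3 kg, loose, standing on the charred board (fixed, dark, 250 x 170 x 22 mm, flat on the bench). Round foot 62 mm across; tapers from 30 mm up to a slim, nearly straight neck 27 to 29 mm across from 60 mm up to the top at 122 mm. Origin: centre of its underside, z up its axis.
- annealer: Annealing oven, a fixed grey steel box 310 wide x 340 deep x 280 mm high. Origin: on the bench (z = 0) under the middle of its flat front face. x points level into the oven, square to the face; y runs along the face to the hinge side; z up. Opening: 200 mm wide (y -100 to 100), z = 70 to 235 mm; chamber 270 mm deep.
- shelf_centre (a point): Centre of the flat top of the slide-out shelf's red-brown slab, which is 190 mm deep (along the oven's x) x 180 mm wide and 95 mm above the bench. The slab moves with the shelf; the axes are parallel to the oven's.
- shelf_front (a point): Middle of the outer face of the shelf's upright steel lip, 95 mm above the bench, level with the slab's top. The lip (188 mm wide, 4 mm thick, from 20 mm below to 20 mm above this point) runs along the slab's front edge: push it along the oven's +x to slide the shelf in. At home this point lies 20 mm inside the oven's front face.
- shelf (a joint): How far the shelf is pulled out, m: 0 = fully home against its stop, up to 0.175; starts 0.155 to 0.175 out. It slides with about 2 N of friction and stays where it is left. The door cannot close on a shelf more than about 8 mm out.
- door (a joint): Opening angle of the oven door, rad: 0 = shut, grows as it swings out, starts at 1.6 to 1.8; stays where it is left (light friction). An upright panel 32 mm thick, from 10 to 280 mm from the hinge line and from 50 to 265 mm above the bench. Its outer face is plain in its top 70 mm, where it can be pushed.
- door_hinge (a point): On the door's upright hinge line at the height of its top edge (265 mm), fixed: in the oven's frame 3 mm in front of the face, 145 mm to the +y side. At door angle a the panel's inner face runs from here along (-sin a, -cos a) in the oven's x, y; its outer face lies 32 mm further out, along (-cos a, sin a).
- door_edge (a point): Outer top corner of the door's free edge (280 mm from the hinge line, on the outer face, 265 mm above the bench). On the outer face near this edge: a black bow handle (212 mm from the hinge line, 79 to 191 mm above the bench, standing out 42 mm) and the latch case (236 to 280 mm from it, 140 to 190 mm above the bench, standing out 37 mm).
- latch (a joint): How far the door's spring bolt is pushed back, m: 0 = fully out, 0.013 = fully back. It sticks 14 mm out of the free edge, 165 mm above the bench. In the last 0.05 rad of closing its bevel rides on the upright roller of the oven's strike, is pushed back 7 mm (spring 6 to 8 N) and springs out behind it at about 0.01 rad: push 12 to 17 N at 200 mm from the hinge line. Unlatched, the door stands ajar.
- paperweight: Bystander: squat domed amber glass paperweight, 70 mm across, 47 mm high, loose, beside the vase on the board about 100 mm from it. Origin: centre of its underside.
- tumbler: Bystander: clear glass tumbler, 72 mm across, 95 mm high, loose on the bench. Origin: centre of its underside.
- can: Bystander: plain metal drink can, 66 mm across, 120 mm high, loose on the bench. Origin: centre of its underside.
- jacks: Bystander: steel glassblower's jacks (spring tongs), 280 mm long, 60 mm wide, 12 mm high, lying flat on the bench in front of the oven. Origin: middle of its underside, x along its length.
- block_ladle: Bystander: wooden block ladle, a cup 76 mm across and 45 mm high with a handle, 240 mm long, lying on the bench. Origin: on the bench near the middle of its length, x from handle to cup.

How it is judged:
On the way, in this order (a step that is already met when the one before it is completed fails the run):
1. the vase stands upright on the shelf, released (x of vase in the frame of shelf_centre between -0.095 and 0.095 m and y of vase in the frame of shelf_centre between -0.09 and 0.09 m and z of vase in the frame of shelf_centre between -0.006 and 0.008 m and angle between vase's own z axis and vertical below 0.12 rad and contact force between the fingers and vase below 0.1 N), for 0.2 s.
2. the shelf is fully home with the vase standing on it (x of vase in the frame of shelf_centre between -0.095 and 0.095 m and y of vase in the frame of shelf_centre between -0.09 and 0.09 m and z of vase in the frame of shelf_centre between -0.006 and 0.008 m and angle between vase's own z axis and vertical below 0.12 rad and value of joint shelf below 0.007 m), for 0.2 s.
3. the door is shut and its latch has snapped in behind the strike (value of joint door below 0.012 rad and value of joint latch below 0.002 m), for 0.2 s.
At the end, for the whole second after the job is handed in: Vase upright (within 0.12 rad), released and at rest on the shelf slab (foot within 8 mm of its top); shelf home (less than 7 mm out); door shut (under 0.012 rad) with its latch bolt sprung out (under 2 mm back) behind the strike (all of step 2 and all of step 3 and contact force between the fingers and vase below 0.1 N and linear speed of vase below 0.02 m/s and velocity of joint door below 0.05 rad/s); the robot touches nothing.
It fails at once if the vase is knocked over (tilted more than 0.6 rad) (angle between vase's own z axis and vertical above 0.6 rad).
It fails at once if the vase is dropped or knocked away (moves faster than 0.6 m/s while not held) (linear speed of vase above 0.6 m/s and contact force between the fingers and vase below 0.1 N).
It fails at once if another loose thing is shifted more than 40 mm from its place (distance of any of paperweight, tumbler, can, jacks, block_ladle from where it was at the start of the episode above 0.04 m).
It also fails if it takes over 67 s, if anything falls off the work surface, if the arm or the gripper's body presses on something with over 40 N, if the wrist force passes 120 N, or if a joint passes its speed limit or range.

## Working session

There is one attempt and no reset: what is moved stays moved. The work goes in short steps, Python scripts to look and compute and a tool call to move; the robot and the scene stay as the last step left them, time stands still between calls to the robot, and variables do not carry over. Pictures are saved under pics/ and viewed, and the job is handed in when it is done.

Besides the shell and the picture viewer there is one more tool, called after "Request:" as name(argument=value, ...), one argument or row to a line, values as JSON. send_rows: Moves the arm, as the interface text tells. Its arguments: {"type":"object","properties":{"commands":{"type":"array"},"newtons":{"type":"number"}},"required":["commands"]}

```bash
ls; mkdir -p pics; python3 - <<'E'
from station import ctrl, optics
import cv2, json
import numpy as np
s=ctrl.state(); print({k:np.round(v,3).tolist() for k,v in s.items()}, ctrl.tips_ahead)
d={}
for n in ["scene","top","wrist"]:
    im=optics.get_image(n); cv2.imwrite(f"pics/{n}0.png",im["image"]); d[n]={k:np.array(im[k]).tolist() for k in("mtx","R","t")}
    print(n,np.round(im["mtx"],1).tolist(),np.round(im["R"],3).tolist(),np.round(im["t"],3).tolist())
json.dump(d,open("cal.json","w"))
E
```

```text
pics
{'time_s': 0.0, 'joint_pos': [-1.569, 0.313, 1.498, 0.0, 1.331, -0.223], 'qd': [0.002, -0.0, 0.001, 0.0, -0.0, 0.0], 'tau': [0.001, -40.22, -25.228, 0.07, 0.035, -0.0], 'ee_pos': [0.117, -0.512, 0.263], 'tcp_rot': [-0.001, 0.994, 0.112, 0.0], 'wrist_force': [-0.245, 0.349, 1.14], 'ft_torque': [-0.003, -0.034, 0.05], 'finger_gap': 0.088} 0.025
scene [[379.7, 0.0, 255.3], [0.0, 379.7, 188.7], [0.0, 0.0, 1.0]] [[0.877, -0.481, -0.007], [-0.46, -0.835, -0.301], [0.139, 0.267, -0.953]] [-0.442, 0.397, 1.18]
top [[491.0, 0.0, 255.4], [0.0, 491.0, 187.0], [0.0, 0.0, 1.0]] [[0.029, -1.0, -0.001], [-0.989, -0.029, -0.147], [0.146, 0.006, -0.989]] [0.108, 0.587, 1.518]
wrist [[265.1, 0.0, 252.9], [0.0, 265.1, 193.5], [0.0, 0.0, 1.0]] [[0.223, -0.975, 0.0], [-0.936, -0.214, 0.279], [-0.272, -0.062, -0.96]] [-0.524, -0.038, 0.389]
```

View pics/scene0.png

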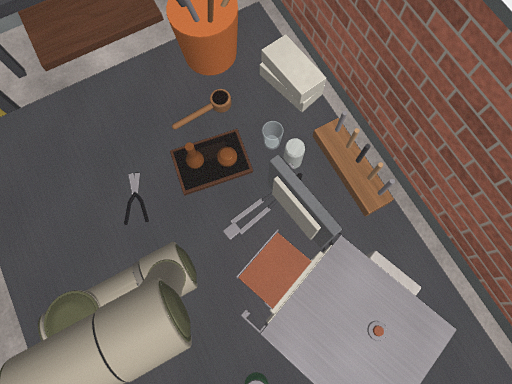

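View pics/top0.png

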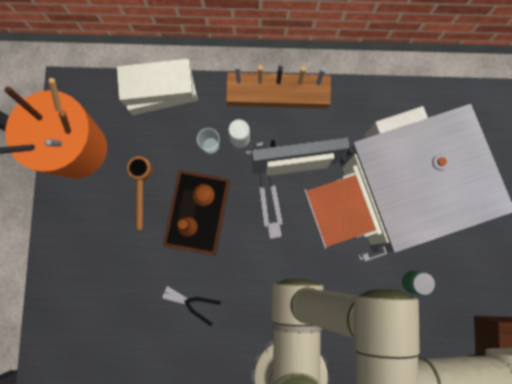

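View pics/wrist0.png

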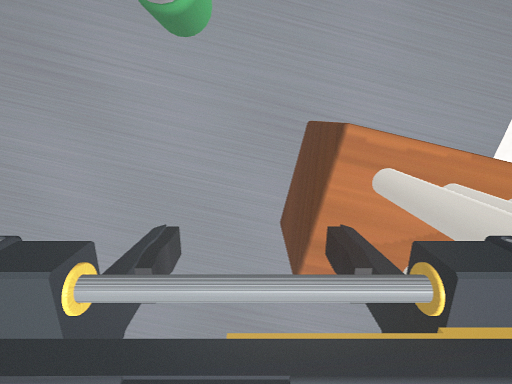

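```bash
cat > h.py <<'E'
import numpy as np, json, cv2
from scipy.optimize import least_squares
C=json.load(open("cal.json"))
def ray(n,px,c=None):
    c=c or C[n]; K,R,t=[np.array(c[k]) for k in("mtx","R","t")]
    return -R.T@t, R.T@np.linalg.solve(K,[px[0],px[1],1])
def atz(n,px,z,c=None):
    o,d=ray(n,px,c); return o+d*(z-o[2])/d[2]
def proj(n,X,c=None):
    c=c or C[n]; K,R,t=[np.array(c[k]) for k in("mtx","R","t")]
    p=(R@np.atleast_2d(X).T).T+t; p=p@K.T; return p[:,:2]/p[:,2:]
def crop(src,x0,y0,x1,y1,s,out):
    im=cv2.imread(src)[y0:y1,x0:x1]; cv2.imwrite(out,cv2.resize(im,None,fx=s,fy=s,interpolation=cv2.INTER_CUBIC))
E
python3 - <<'E'
from h import *
crop("pics/top0.png",240,90,440,280,4,"pics/topA.png")   # 800x760 too tall
crop("pics/top0.png",240,120,400,270,4,"pics/topA.png")
crop("pics/top0.png",150,110,260,260,4,"pics/topB.png")
crop("pics/scene0.png",160,80,310,200,5,"pics/scB.png")
crop("pics/scene0.png",210,140,350,340,3,"pics/scA.png")
crop("pics/top0.png",340,90,512,270,3,"pics/topC.png")
E
```

```text
(no output)
```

View pics/topA.png

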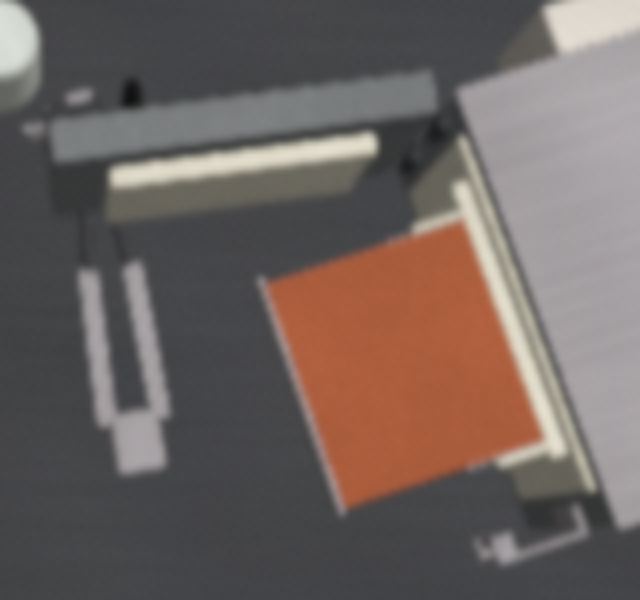

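View pics/topB.png

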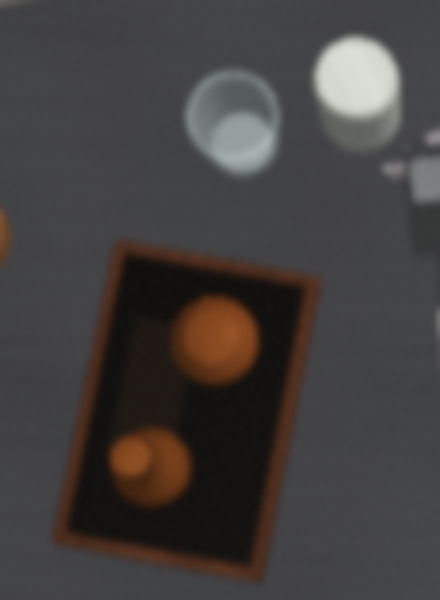

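View pics/scB.png

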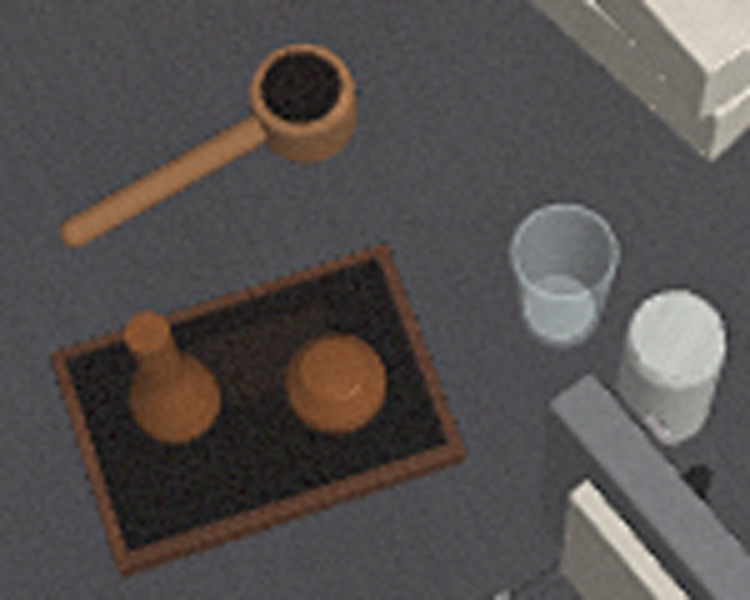

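View pics/scA.png

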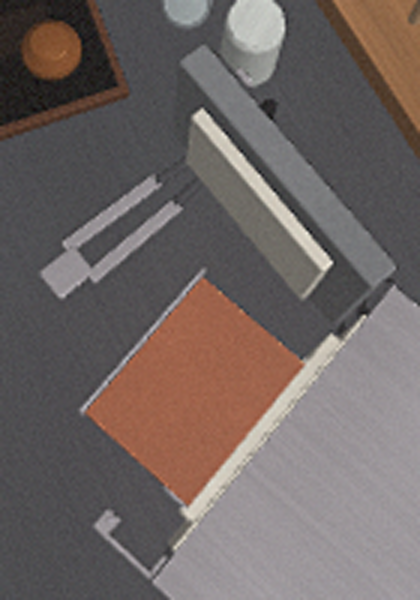

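View pics/topC.png

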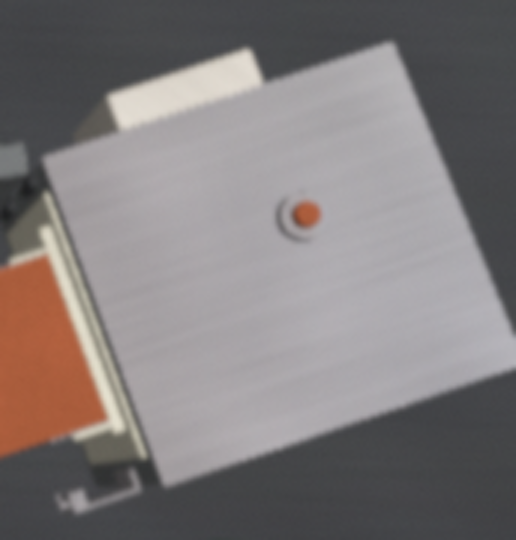

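```bash
python3 - <<'E'
from h import *
f=lambda a,b,s,ox,oy:(a/s+ox,b/s+oy)
P=lambda n,px,z,l: (print(l,n,np.round(atz(n,px,z),4)), atz(n,px,z))[1]
a=P("top",(354.4,142.1),.28,"oven front hinge corner"); b=P("top",(393.7,252.2),.28,"oven front other corner");c=P("top",(471,104),.28,"oven back")
print(np.linalg.norm(a-b),np.linalg.norm(a-c))
a2=P("scene",f(393,285,3,210,140),.28,"oh"); b2=P("scene",f(153,577,3,210,140),.28,"oo");print(np.linalg.norm(a2-b2))
for l,t in [("slab fh",(265,283)),("slab fo",(343,510))]: P("top",f(*t,4,240,120),.095,l)
for l,t in [("slab fh",(203,279)),("slab fo",(88,410))]: P("scene",f(*t,3,210,140),.095,l)
P("top",(183,224.5),.144,"neck");P("scene",(189.6,146.4),.144,"neck")
P("top",(188,226.8),.03,"foot"); P("scene",f(175,398,5,160,80),.035,"foot")
P("top",f(50,121,4,240,120),.265,"door edge");P("scene",f(205,47,3,210,140),.265,"door edge")
P("top",f(55,160,4,240,120),.265,"door edge in");P("top",f(437,110,4,240,120),.265,"door hinge in")
P("top",f(214,345,4,150,110),.069,"paperw");P("top",f(357,77,4,150,110),.12,"can");P("top",f(233,114,4,150,110),.095,"tumbler")
for t in [(80,270),(140,475),(80,95),(35,130)]: P("top",f(*t,4,240,120),.012,"jacks")
P("scene",f(302,88,5,160,80),.045,"ladle cup");P("scene",f(75,235,5,160,80),.02,"handle")
E
```

```text
oven front hinge corner top [ 0.6798 -0.1422  0.28  ]
oven front other corner top [ 0.3849 -0.2457  0.28  ]
oven back top [ 0.7969 -0.4638  0.28  ]
0.31257091808201015 0.342247349126778
oh scene [ 0.6783 -0.1406  0.28  ]
oo scene [ 0.3862 -0.2461  0.28  ]
0.3105257972260737
slab fh top [ 0.5685 -0.0311  0.095 ]
slab fo top [ 0.3973 -0.0923  0.095 ]
slab fh scene [ 0.5648 -0.0317  0.095 ]
slab fo scene [ 0.401  -0.0904  0.095 ]
neck top [0.4508 0.3344 0.144 ]
neck scene [0.452  0.3341 0.144 ]
foot top [0.4515 0.3354 0.03  ]
foot scene [0.4515 0.3335 0.035 ]
door edge top [0.6524 0.1353 0.265 ]
door edge scene [0.6505 0.1314 0.265 ]
door edge in top [0.6252 0.131  0.265 ]
door hinge in top [ 0.6679 -0.131   0.265 ]
paperw top [0.5456 0.2863 0.069 ]
can top [0.7499 0.18   0.12  ]
tumbler top [0.7242 0.2767 0.095 ]
jacks top [0.5867 0.1107 0.012 ]
jacks top [0.4227 0.0582 0.012 ]
jacks top [0.732  0.1148 0.012 ]
jacks top [0.7015 0.1508 0.012 ]
ladle cup scene [0.6354 0.4998 0.045 ]
handle scene [0.4444 0.4869 0.02  ]
```

```bash
cat >> h.py <<'E'
from scipy.spatial.transform import Rotation as Ro
def st():
    from station import ctrl
    return ctrl.state()
def rel(X,yaz=None):
    "world target -> tool shift; yaz = wanted azimuth of tool y (deg) -> turn"
    s=st(); q=s["tcp_rot"]; R=Ro.from_quat([q[1],q[2],q[3],q[0]]).as_matrix()
    sh=R.T@(np.array(X)-s["ee_pos"]); out=np.round(sh,4).tolist()
    if yaz is not None:
        a=np.arctan2(R[1,1],R[0,1]); d=(np.radians(yaz)-a+np.pi)%(2*np.pi)-np.pi; out.append(round(-d,4))
    return out
def show():
    s=st(); q=s["tcp_rot"]; R=Ro.from_quat([q[1],q[2],q[3],q[0]]).as_matrix()
    print("t",s["time_s"],"p",np.round(s["ee_pos"],4),"zax",np.round(R[:,2],3),"yax",np.round(R[:,1],3),"q",np.round(s["joint_pos"],3),"F",np.round(s["wrist_force"],1),"gap",round(s["finger_gap"],4))
OV=np.array([.5323,-.1937]); UX=np.array([.338,-.941]); UX/=np.linalg.norm(UX); UY=np.array([-UX[1],UX[0]])
def ov(x,y,z): return np.r_[OV+x*UX+y*UY,z]
def inov(p): d=np.array(p)[:2]-OV; return np.r_[d@UX,d@UY]
E
python3 - <<'E'
from h import *
print(np.degrees(np.arctan2(UY[1],UY[0])))
print(rel([.40,-.05,.36],19.7), rel([.4515,.334,.26],19.7), rel([.25,-.28,.36],19.7))
print(ov(-.092,0,.2))
E
```

```text
19.757899969342226
[0.3788, -0.387, -0.0963, np.float64(-1.6898)] [0.5146, -0.7498, 0.0041, np.float64(-1.6898)] [0.1813, -0.1963, -0.0965, np.float64(-1.6898)]
[ 0.50119972 -0.10711609  0.2       ]
```

Request:
send_rows(
  commands=[
    [[0.03,-0.03,-0.05,-0.17,-1],[0.07,-0.07,-0.09,-0.34,-1],[0.11,-0.115,-0.096,-0.51,-1],[0.15,-0.16,-0.096,-0.68,-1],[0.19,-0.2,-0.096,-0.85,-1],[0.23,-0.24,-0.096,-1.02,-1],[0.27,-0.28,-0.096,-1.19,-1],[0.31,-0.32,-0.096,-1.36,-1],[0.345,-0.355,-0.096,-1.53,-1],[0.38,-0.39,-0.096,-1.69,-1],[0.4,-0.44,-0.096,-1.69,-1],[0.42,-0.495,-0.096,-1.69,-1]],
  ],
)

```text
time_s: 1.65
ee_pos: [0.4162, 0.0661, 0.3596]
tcp_rot: [-0.0, 0.576, 0.818, 0.0]
wrist_force: [1.3, -0.5, 0.5]
finger_gap: 0.088
```

```bash
python3 - <<'E'
from h import *
show(); print(rel([.4515,.334,.26],19.76), rel([.4515,.334,.20],19.76))
E
```

```text
t 1.65 p [0.4162 0.0661 0.3596] zax [-0.     0.001 -1.   ] yax [ 0.942  0.337 -0.   ] q [-1.230e-01  2.200e-02  1.595e+00  1.000e-03  1.524e+00 -4.660e-01] F [ 1.3 -0.5  0.5] gap 0.088
[0.2402, 0.1235, 0.0999, np.float64(-0.0014)] [0.2402, 0.1235, 0.1599, np.float64(-0.0014)]
```

Request:
send_rows(
  commands=[
    [[0.05,0.025,0.01,0,-1],[0.1,0.05,0.03,0,-1],[0.15,0.075,0.05,0,-1],[0.2,0.105,0.08,0,-1],[0.24,0.1235,0.12,0,-1],[0.24,0.1235,0.16,0,-1],[0.24,0.1235,0.16,0,-1],[0.24,0.1235,0.16,0,-1]],
  ],
)

```text
time_s: 2.65
ee_pos: [0.4522, 0.3337, 0.2017]
tcp_rot: [0.0, 0.576, 0.817, 0.001]
wrist_force: [0.3, -0.2, 0.5]
finger_gap: 0.0883
```

```bash
python3 - <<'E'
from h import *
from station import optics
show()
im=optics.get_image("wrist"); cv2.imwrite("pics/w1.png",im["image"])
c={k:np.array(im[k]) for k in("mtx","R","t")}
print(proj("w",[[.4515,.334,.144],[.4515,.334,.03]],c)); print(rel([.4515,.334,.123]))
E
```

```text
t 2.65 p [0.4522 0.3337 0.2017] zax [ 0.002  0.002 -1.   ] yax [0.942 0.336 0.002] q [4.270e-01 4.460e-01 1.475e+00 1.000e-03 1.219e+00 8.400e-02] F [ 0.3 -0.2  0.5] gap 0.0883
[[251.82609615 220.12577686]
 [252.03684938 182.524719  ]]
[0.0005, -0.001, 0.079]
```

View pics/w1.png

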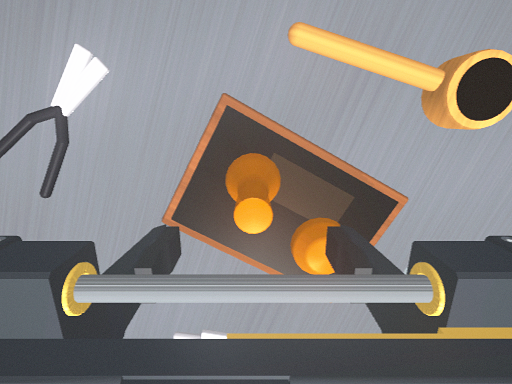

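```bash
python3 - <<'E'
from h import *
from station import optics
im=optics.get_image("wrist")
c={k:np.array(im[k]) for k in("mtx","R","t")}
print(atz("w",(253.5,216),.144,c),atz("w",(253,181),.04,c)); print(proj("w",st()["ee_pos"]+np.array([0,0,-.02]),c))
E
```

```text
[0.45179277 0.33731221 0.144     ] [0.45140111 0.3382817  0.04      ]
[[252.66290225 244.92002748]]
```

Request:
send_rows(
  commands=[
    [[-0.0005,0,0.03,0,-1],[-0.0015,0,0.06,0,-1],[-0.0015,0,0.079,0,-1],[-0.0015,0,0.079,0,-1],[-0.0015,0,0.079,0,0],[-0.0015,0,0.079,0,0.6],[-0.0015,0,0.079,0,1],[-0.0015,0,0.079,0,1],[-0.0015,0,0.079,0,1],[-0.0015,0,0.079,0,1],[-0.0015,0,0.079,0,1]],
  ],
  newtons=20,
)

```text
time_s: 4.12
ee_pos: [0.4529, 0.3324, 0.1229]
tcp_rot: [0.0, 0.576, 0.817, 0.001]
wrist_force: [-0.3, -0.5, -0.2]
finger_gap: 0.0277
```

```bash
python3 - <<'E'
from h import *
from station import optics
show()
im=optics.get_image("wrist"); cv2.imwrite("pics/w2.png",im["image"])
im=optics.get_image("top"); cv2.imwrite("pics/t2.png",im["image"])
p=st()["ee_pos"]
print(rel([p[0],p[1],.27]),rel([.44,.05,.27]),rel(ov(-.092,0,.27)),rel(ov(-.092,0,.20)))
E
```

```text
t 4.125 p [0.4529 0.3324 0.1229] zax [ 0.002  0.002 -1.   ] yax [0.942 0.336 0.003] q [4.240e-01 5.370e-01 1.558e+00 1.000e-03 1.044e+00 8.100e-02] F [-0.3 -0.5 -0.2] gap 0.0277
[0.0002, 0.0004, -0.1471] [-0.2615, -0.1067, -0.1477] [-0.43, -0.1018, -0.1479] [-0.4301, -0.102, -0.0779]
```

View pics/w2.png

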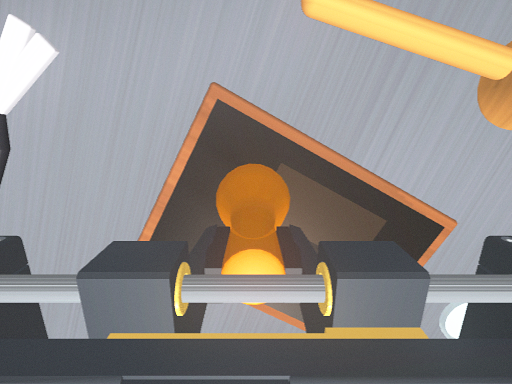

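Request:
send_rows(
  commands=[
    [[0,0,-0.01,0,1],[0,0,-0.03,0,1],[0,0,-0.06,0,1],[0,0,-0.1,0,1],[-0.01,-0.005,-0.135,0,1],[-0.04,-0.02,-0.147,0,1],[-0.08,-0.04,-0.147,0,1],[-0.12,-0.06,-0.147,0,1],[-0.16,-0.08,-0.147,0,1],[-0.2,-0.09,-0.147,0,1],[-0.24,-0.1,-0.147,0,1],[-0.28,-0.103,-0.147,0,1]],
  ],
)

```text
time_s: 5.72
ee_pos: [0.4495, 0.0325, 0.2698]
tcp_rot: [0.001, 0.576, 0.817, 0.002]
wrist_force: [0.4, 0.1, -3.1]
finger_gap: 0.0276
```

```bash
python3 - <<'E'
from h import *
show()
print(rel(ov(-.088,0,.27),19.76),rel(ov(-.088,0,.20)))
E
```

```text
t 5.725 p [0.4495 0.0325 0.2698] zax [ 0.003  0.002 -1.   ] yax [0.942 0.336 0.003] q [-0.19   0.141  1.698  0.003  1.3   -0.533] F [ 0.4  0.1 -3.1] gap 0.0276
[-0.1529, 0.0018, -0.0004, np.float64(-0.0023)] [-0.1529, 0.0016, 0.0696]
```

Request:
send_rows(
  commands=[
    [[-0.03,0,0,0,1],[-0.07,0.001,0,0,1],[-0.11,0.001,0,0,1],[-0.14,0.0015,0,0,1],[-0.153,0.0015,0,0,1],[-0.153,0.0015,0,0,1],[-0.153,0.0015,0.02,0,1],[-0.153,0.0015,0.045,0,1],[-0.153,0.0015,0.06,0,1],[-0.153,0.0015,0.065,0,1],[-0.153,0.0015,0.065,0,1]],
  ],
)

```text
time_s: 7.1
ee_pos: [0.5026, -0.1108, 0.2051]
tcp_rot: [0.001, 0.576, 0.817, 0.002]
wrist_force: [0.6, -0.3, -3.4]
finger_gap: 0.0275
```

```bash
python3 - <<'E'
from h import *
from station import optics
show(); print(inov(st()["ee_pos"]))
for n in("scene","top"): 
    im=optics.get_image(n); cv2.imwrite(f"pics/{n}3.png",im["image"])
crop("pics/scene3.png",200,140,360,340,3,"pics/s3c.png")
crop("pics/top3.png",240,120,400,270,4,"pics/t3c.png")
E
```

```text
t 7.1 p [ 0.5026 -0.1108  0.2051] zax [ 0.003  0.002 -1.   ] yax [0.942 0.336 0.004] q [-0.446  0.343  1.616  0.003  1.18  -0.79 ] F [ 0.6 -0.3 -3.4] gap 0.0275
[-8.80745996e-02  7.07676554e-05]
```

View pics/s3c.png

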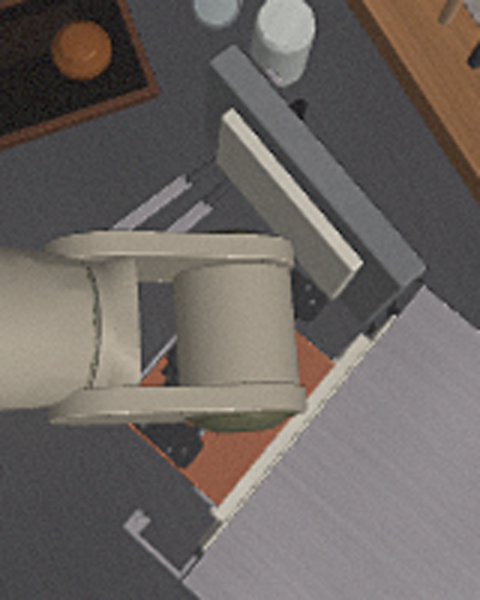

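View pics/t3c.png

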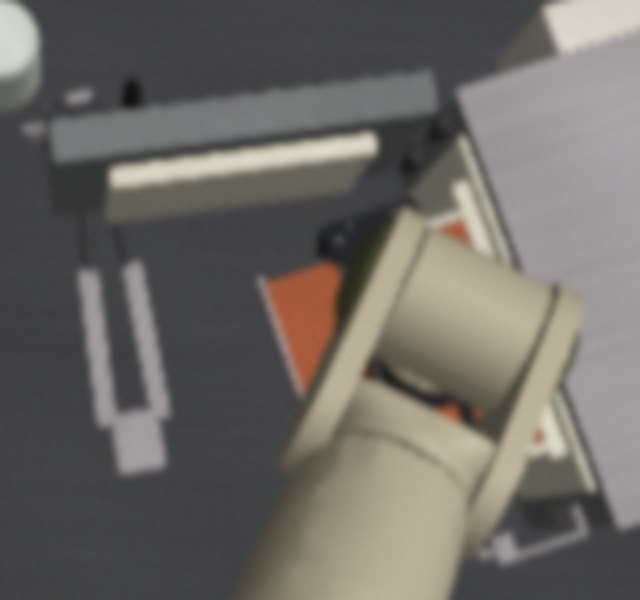

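Request:
send_rows(
  commands=[
    [[0,0,0.002,0,1],[0,0,0.004,0,1],[0,0,0.006,0,1],[0,0,0.007,0,1],[0,0,0.008,0,1],[0,0,0.009,0,1],[0,0,0.009,0,1]],
  ],
)

```text
time_s: 8.07
ee_pos: [0.5028, -0.111, 0.1963]
tcp_rot: [0.001, 0.576, 0.817, 0.002]
wrist_force: [0.1, 0.5, -4.5]
finger_gap: 0.0273
```

Request:
send_rows(
  commands=[
    [[0,0,0.001,0,1],[0,0,0.001,0,1],[0,0,0.001,0,1]],
  ],
)

```text
time_s: 8.45
ee_pos: [0.503, -0.111, 0.196]
tcp_rot: [0.002, 0.576, 0.817, 0.002]
wrist_force: [-0.4, 1.4, 4.9]
finger_gap: 0.0275
```

Request:
send_rows(
  commands=[
    [[0,0,0,0,0.33],[0,0,0,0,0.25],[0,0,0,0,0],[0,0,0,0,-0.5],[0,0,0,0,-0.5],[0,0,-0.03,0,-0.5],[0,0,-0.08,0,-0.5],[0,0,-0.13,0,-0.5],[0,0,-0.16,0,-0.5]],
  ],
)

```text
time_s: 9.57
ee_pos: [0.5023, -0.1112, 0.3585]
tcp_rot: [0.003, 0.576, 0.817, 0.002]
wrist_force: [0.1, 0.6, -0.7]
finger_gap: 0.0661
```

```bash
python3 - <<'E'
from h import *
from station import optics
show(); print(inov(st()["ee_pos"]))
for n in("scene","top","wrist"): 
    im=optics.get_image(n); cv2.imwrite(f"pics/{n}4.png",im["image"])
crop("pics/scene4.png",200,140,360,340,3,"pics/s4c.png")
E
```

```text
t 9.575 p [ 0.5023 -0.1112  0.3585] zax [ 0.008 -0.    -1.   ] yax [0.942 0.336 0.007] q [-0.447  0.236  1.354  0.003  1.545 -0.79 ] F [ 0.1  0.6 -0.7] gap 0.0661
[-0.08776184 -0.00037125]
```

View pics/s4c.png

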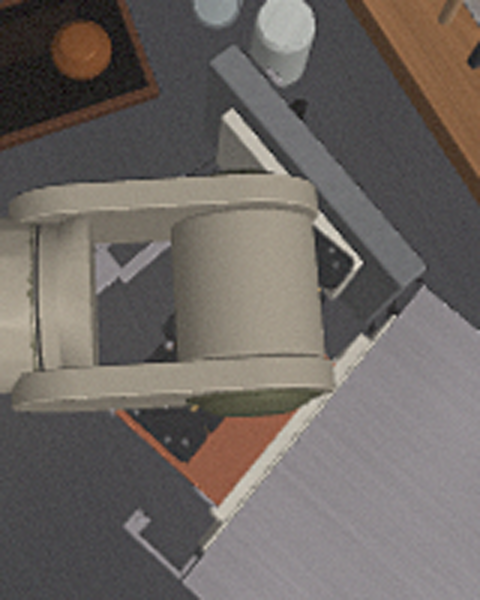

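View pics/wrist4.png

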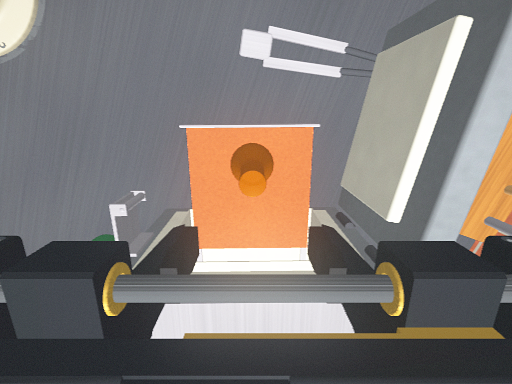

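```bash
python3 - <<'E'
from h import *
print(inov([.36,-.657]), rel([.36,-.657,.37],19.76), rel([.40,-.3,.37],19.76))
print(atz("top",(422,283),.1), atz("top",(475,320),.05))
s=st();
from station import optics
im=optics.get_image("wrist"); o=-im["R"].T@im["t"]; q=s["tcp_rot"]; print(Ro.from_quat([q[1],q[2],q[3],q[0]]).inv().apply(o-s["ee_pos"]))
E
```

```text
[ 0.37777985 -0.31877353] [-0.4661, -0.3175, -0.0143, np.float64(-0.002)] [-0.1434, -0.1598, -0.014, np.float64(-0.002)]
[ 0.30061101 -0.37869319  0.1       ] [ 0.19282447 -0.55416699  0.05      ]
[ 0.07266577  0.00014094 -0.12128604]
```

View pics/scene4.png

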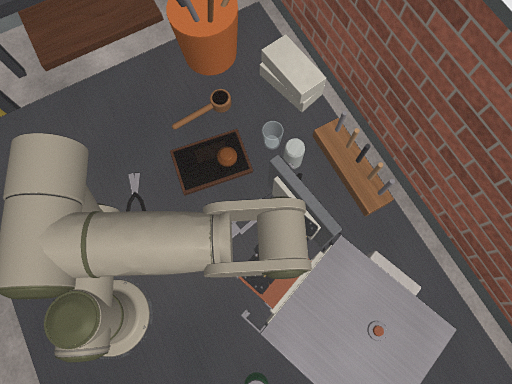

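Request:
send_rows(
  commands=[
    [[-0.005,-0.03,-0.02,0,1],[-0.02,-0.08,-0.03,0,1],[-0.05,-0.13,-0.03,0,1],[-0.09,-0.165,-0.03,0,1],[-0.14,-0.19,-0.03,0,1],[-0.19,-0.215,-0.03,0,1],[-0.24,-0.24,-0.03,0,1],[-0.29,-0.265,-0.03,0,1],[-0.34,-0.285,-0.03,0,1],[-0.39,-0.3,-0.03,0,1],[-0.44,-0.318,-0.03,0,1],[-0.48,-0.318,-0.03,0,1]],
  ],
)

```text
time_s: 11.28
ee_pos: [0.3534, -0.6537, 0.3702]
tcp_rot: [0.006, 0.577, 0.817, 0.0]
wrist_force: [23.1, -45.4, 54.1]
finger_gap: 0.0005
```

```bash
python3 - <<'E'
from h import *
show()
E
```

```text
t 11.275 p [ 0.3534 -0.6537  0.3702] zax [ 0.01  -0.007 -1.   ] yax [0.942 0.335 0.007] q [-1.234  0.944  0.186  0.008  2.002 -1.573] F [ 23.1 -45.4  54.1] gap 0.0005
```

Request:
send_rows(
  commands=[
    [[0.01,0,0,0,1],[0.02,0,0,0,1],[0.02,0,0,0,1]],
  ],
)

```text
time_s: 11.65
ee_pos: [0.3467, -0.6346, 0.369]
tcp_rot: [0.005, 0.577, 0.817, 0.001]
wrist_force: [0.2, -0.2, 0.3]
finger_gap: 0.0002
```

```bash
python3 - <<'E'
from h import *
show()
from station import optics
for n in("scene","top","wrist"): 
    im=optics.get_image(n); cv2.imwrite(f"pics/{n}5.png",im["image"])
E
```

```text
t 11.65 p [ 0.3467 -0.6346  0.369 ] zax [ 0.009 -0.005 -1.   ] yax [0.942 0.335 0.007] q [-1.234  0.829  0.406  0.007  1.899 -1.574] F [ 0.2 -0.2  0.3] gap 0.0002
```

View pics/top5.png

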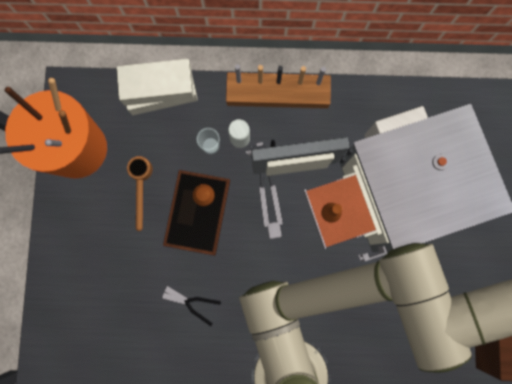

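Request:
send_rows(
  commands=[
    [[-0.004,0,0,0,1],[-0.008,0,0,0,1],[-0.012,0,0,0,1],[-0.015,0,0,0,1],[-0.018,0,0,0,1],[-0.021,0,0,0,1],[-0.024,0,0,0,1],[-0.027,0,0,0,1],[-0.03,0,0,0,1],[-0.03,0,0,0,1]],
  ],
)

```text
time_s: 13.05
ee_pos: [0.3535, -0.6572, 0.366]
tcp_rot: [0.008, 0.577, 0.817, -0.001]
wrist_force: [0.7, -0.0, 1.4]
finger_gap: 0.0003
```

```bash
python3 - <<'E'
from h import *
show()
E
```

```text
t 13.05 p [ 0.3535 -0.6572  0.366 ] zax [ 0.012 -0.01  -1.   ] yax [0.942 0.335 0.007] q [-1.236  0.949  0.187  0.008  1.992 -1.574] F [ 0.7 -0.   1.4] gap 0.0003
```

Request:
send_rows(
  commands=[
    [[-0.01,0,0,0,1],[-0.02,0,0,0,1],[-0.03,0,0,0,1],[-0.04,0,0,0,1],[-0.05,0,0,0,1],[-0.06,0,0,0,1],[-0.06,0,0,0,1]],
  ],
)

```text
time_s: 13.92
ee_pos: [0.3536, -0.6757, 0.3455]
tcp_rot: [0.02, 0.577, 0.817, -0.007]
wrist_force: [-0.1, 0.5, 0.9]
finger_gap: 0.0005
```

```bash
python3 - <<'E'
from h import *
show()
E
```

```text
t 13.925 p [ 0.3536 -0.6757  0.3455] zax [ 0.024 -0.034 -0.999] yax [0.942 0.335 0.011] q [-1.245  0.977  0.188  0.013  1.937 -1.582] F [-0.1  0.5  0.9] gap 0.0005
```

Request:
send_rows(
  commands=[
    [[-0.05,0,-0.02,0,1],[-0.1,0,-0.04,0,1],[-0.15,0,-0.06,0,1],[-0.2,0,-0.08,0,1],[-0.25,0,-0.1,0,1],[-0.3,0,-0.12,0,1],[-0.35,0,-0.14,0,1]],
  ],
)

```text
time_s: 14.8
ee_pos: [0.3352, -0.6955, 0.3433]
tcp_rot: [0.036, 0.576, 0.816, -0.016]
wrist_force: [-0.3, -0.4, 0.3]
finger_gap: 0.001
```

```bash
python3 - <<'E'
from h import *
show()
E
```

```text
t 14.8 p [ 0.3352 -0.6955  0.3433] zax [ 0.04  -0.068 -0.997] yax [0.942 0.335 0.015] q [-1.279  0.98   0.188  0.02   1.897 -1.613] F [-0.3 -0.4  0.3] gap 0.001
```

Request:
send_rows(
  commands=[
    [[-0.1,0.03,-0.04,0,1],[-0.3,0.1,-0.12,0,1],[-0.3,0.1,-0.12,0,1]],
  ],
)

```text
time_s: 15.18
ee_pos: [0.3631, -0.6895, 0.3466]
tcp_rot: [0.053, 0.575, 0.816, -0.024]
wrist_force: [0.6, -0.5, 0.4]
finger_gap: 0.0004
```

```bash
python3 - <<'E'
from h import *
show()
E
```

```text
t 15.175 p [ 0.3631 -0.6895  0.3466] zax [ 0.058 -0.1   -0.993] yax [0.941 0.336 0.021] q [-1.242  0.977  0.187  0.023  1.863 -1.576] F [ 0.6 -0.5  0.4] gap 0.0004
```

Request:
send_rows(
  commands=[
    [[-0.3,0.05,-0.08,0,1],[-0.3,0.05,-0.08,0,1],[-0.3,0.05,-0.08,0,1]],
  ],
)

```text
time_s: 15.55
ee_pos: [0.3707, -0.6992, 0.3396]
tcp_rot: [0.069, 0.575, 0.815, -0.033]
wrist_force: [-0.1, -0.2, 0.1]
finger_gap: 0.0004
```

Request:
send_rows(
  commands=[
    [[-0.3,0.05,-0.04,0,1],[-0.3,0.05,-0.04,0,1],[-0.3,0.05,-0.04,0,1]],
  ],
)

```text
time_s: 15.92
ee_pos: [0.3807, -0.7125, 0.323]
tcp_rot: [0.086, 0.574, 0.813, -0.041]
wrist_force: [-0.1, 0.3, -0.4]
finger_gap: 0.0006
```

```bash
python3 - <<'E'
from h import *
show()
E
```

```text
t 15.925 p [ 0.3807 -0.7125  0.323 ] zax [ 0.093 -0.165 -0.982] yax [0.941 0.338 0.032] q [-1.234  1.012  0.188  0.033  1.754 -1.566] F [-0.1  0.3 -0.4] gap 0.0006
```

Request:
send_rows(
  commands=[
    [[-0.3,-0.03,-0.1,0,1],[-0.3,-0.03,-0.1,0,1],[-0.3,-0.03,-0.1,0,1]],
  ],
)

```text
time_s: 16.3
ee_pos: [0.3515, -0.7294, 0.3396]
tcp_rot: [0.103, 0.573, 0.811, -0.051]
wrist_force: [0.2, 0.3, 0.1]
finger_gap: 0.0006
```

Request:
send_rows(
  commands=[
    [[-0.3,-0.03,-0.1,0,1],[-0.3,-0.03,-0.1,0,1],[-0.3,-0.03,-0.1,0,1]],
  ],
)

```text
time_s: 16.68
ee_pos: [0.327, -0.7416, 0.3572]
tcp_rot: [0.12, 0.572, 0.809, -0.061]
wrist_force: [1.1, -0.0, 0.2]
finger_gap: 0.0003
```

Request:
send_rows(
  commands=[
    [[-0.3,-0.03,-0.1,0,1],[-0.3,-0.03,-0.1,0,1],[-0.3,-0.03,-0.1,0,1]],
  ],
)

```text
time_s: 17.05
ee_pos: [0.3052, -0.7503, 0.3769]
tcp_rot: [0.136, 0.571, 0.807, -0.071]
wrist_force: [-0.8, -0.3, -0.0]
finger_gap: 0.0006
```

```bash
python3 - <<'E'
from h import *
show()
E
```

```text
t 17.05 p [ 0.3052 -0.7503  0.3769] zax [ 0.138 -0.27  -0.953] yax [0.94  0.338 0.04 ] q [-1.35   0.948  0.187  0.076  1.706 -1.667] F [-0.8 -0.3 -0. ] gap 0.0006
```

Request:
send_rows(
  commands=[
    [[-0.3,0.01,-0.05,0,1],[-0.3,0.01,-0.05,0,1],[-0.3,0.01,-0.05,0,1]],
  ],
)

```text
time_s: 17.42
ee_pos: [0.3069, -0.7588, 0.379]
tcp_rot: [0.152, 0.569, 0.804, -0.081]
wrist_force: [-0.1, 0.3, 0.8]
finger_gap: 0.0003
```

Request:
send_rows(
  commands=[
    [[-0.3,0.01,-0.05,0,1],[-0.3,0.01,-0.05,0,1],[-0.3,0.01,-0.05,0,1]],
  ],
)

```text
time_s: 17.8
ee_pos: [0.3071, -0.7649, 0.3868]
tcp_rot: [0.168, 0.567, 0.801, -0.092]
wrist_force: [-0.7, 0.1, -0.6]
finger_gap: 0.0004
```

Request:
send_rows(
  commands=[
    [[-0.3,0.01,-0.05,0,1],[-0.3,0.01,-0.05,0,1],[-0.3,0.01,-0.05,0,1]],
  ],
)

```text
time_s: 18.18
ee_pos: [0.3068, -0.7689, 0.3987]
tcp_rot: [0.185, 0.565, 0.797, -0.103]
wrist_force: [0.7, 0.9, 0.3]
finger_gap: 0.0005
```

Request:
send_rows(
  commands=[
    [[-0.3,0.01,-0.05,0,1],[-0.3,0.01,-0.05,0,1],[-0.3,0.01,-0.05,0,1]],
  ],
)

```text
time_s: 18.55
ee_pos: [0.3059, -0.7711, 0.4139]
tcp_rot: [0.201, 0.563, 0.794, -0.113]
wrist_force: [0.3, -0.1, 0.7]
finger_gap: 0.0004
```

```bash
python3 - <<'E'
from h import *
show()
E
```

```text
t 18.55 p [ 0.3059 -0.7711  0.4139] zax [ 0.192 -0.406 -0.894] yax [0.939 0.341 0.047] q [-1.362  0.916  0.187  0.103  1.584 -1.674] F [ 0.3 -0.1  0.7] gap 0.0004
```

Request:
send_rows(
  commands=[
    [[-0.3,0.0,0.03,0,1],[-0.3,0.0,0.03,0,1],[-0.3,0.0,0.03,0,1]],
  ],
)

```text
time_s: 18.92
ee_pos: [0.3075, -0.7893, 0.3996]
tcp_rot: [0.216, 0.561, 0.79, -0.123]
wrist_force: [0.1, 0.3, -0.3]
finger_gap: 0.0008
```

Request:
send_rows(
  commands=[
    [[-0.3,0.0,0.03,0,1],[-0.3,0.0,0.03,0,1],[-0.3,0.0,0.03,0,1]],
  ],
)

```text
time_s: 19.3
ee_pos: [0.3082, -0.803, 0.3932]
tcp_rot: [0.232, 0.558, 0.786, -0.134]
wrist_force: [-0.1, -0.9, -0.4]
finger_gap: 0.0001
```

Request:
send_rows(
  commands=[
    [[-0.3,0.0,0.03,0,1],[-0.3,0.0,0.03,0,1],[-0.3,0.0,0.03,0,1]],
  ],
)

```text
time_s: 19.68
ee_pos: [0.3081, -0.8135, 0.3932]
tcp_rot: [0.248, 0.555, 0.781, -0.144]
wrist_force: [-0.1, 0.1, -0.1]
finger_gap: 0.0003
```

Request:
send_rows(
  commands=[
    [[-0.3,0.0,0.03,0,1],[-0.3,0.0,0.03,0,1],[-0.3,0.0,0.03,0,1]],
  ],
)

```text
time_s: 20.05
ee_pos: [0.3072, -0.8212, 0.3986]
tcp_rot: [0.263, 0.552, 0.776, -0.155]
wrist_force: [0.1, -0.7, 0.2]
finger_gap: 0.0005
```

Request:
send_rows(
  commands=[
    [[-0.3,0.0,0.03,0,1],[-0.3,0.0,0.03,0,1],[-0.3,0.0,0.03,0,1]],
  ],
)

```text
time_s: 20.42
ee_pos: [0.3058, -0.8264, 0.4088]
tcp_rot: [0.278, 0.549, 0.771, -0.165]
wrist_force: [0.1, 0.8, 0.0]
finger_gap: 0.0006
```

```bash
python3 - <<'E'
from h import *
show()
E
```

```text
t 20.425 p [ 0.3058 -0.8264  0.4088] zax [ 0.248 -0.56  -0.79 ] yax [0.938 0.343 0.051] q [-1.384  0.954  0.187  0.143  1.355 -1.701] F [0.1 0.8 0. ] gap 0.0006
```

Request:
send_rows(
  commands=[
    [[-0.3,0.0,0.05,0,1],[-0.3,0.0,0.05,0,1],[-0.3,0.0,0.05,0,1]],
  ],
)

```text
time_s: 20.8
ee_pos: [0.3058, -0.8333, 0.4146]
tcp_rot: [0.293, 0.545, 0.765, -0.176]
wrist_force: [-0.7, -0.0, 0.4]
finger_gap: 0.0008
```

Request:
send_rows(
  commands=[
    [[-0.3,0.0,0.05,0,1],[-0.3,0.0,0.05,0,1],[-0.3,0.0,0.05,0,1]],
  ],
)

```text
time_s: 21.18
ee_pos: [0.3049, -0.8376, 0.4254]
tcp_rot: [0.308, 0.542, 0.759, -0.186]
wrist_force: [-0.3, 0.2, -0.0]
finger_gap: 0.0001
```

Request:
send_rows(
  commands=[
    [[-0.3,0.0,0.05,0,1],[-0.3,0.0,0.05,0,1],[-0.3,0.0,0.05,0,1]],
  ],
)

```text
time_s: 21.55
ee_pos: [0.3033, -0.8399, 0.44]
tcp_rot: [0.323, 0.538, 0.753, -0.196]
wrist_force: [-0.7, -0.8, -0.2]
finger_gap: 0.0005
```

```bash
cat >> h.py <<'E'
def tip(dx=0.):
    s=st(); q=s["tcp_rot"]; R=Ro.from_quat([q[1],q[2],q[3],q[0]]).as_matrix()
    p=s["ee_pos"]+R@[dx,0,.025]; return np.r_[inov(p),p[2]], R
def seq(pts,yaw=0):
    "pts: list of desired tip-front-corner (oven x,y,z) -> tool shifts"
    t,R=tip(-.009)
    M=np.array([[UX[0],UY[0],0],[UX[1],UY[1],0],[0,0,1]])
    for p in pts: print(p, np.round(R.T@M@(np.array(p)-t),3).tolist())
E
python3 - <<'E'
from h import *
show(); t,R=tip(-.009); print(t)
M=np.array([[UX[0],UY[0],0],[UX[1],UY[1],0],[0,0,1]]); print(np.round(M.T@R,3))
seq([(.2,-.3,.42),(0,-.25,.42),(-.2,-.1,.42),(-.25,0,.3),(-.25,0,.1)])
E
```

```text
t 21.55 p [ 0.3033 -0.8399  0.44  ] zax [ 0.275 -0.643 -0.715] yax [0.938 0.344 0.052] q [-1.395  0.935  0.187  0.167  1.262 -1.712] F [-0.7 -0.8 -0.2] gap 0.0005
[ 0.55462486 -0.43317389  0.42836047]
[[-0.716 -0.007  0.698]
 [ 0.032  0.999  0.042]
 [-0.697  0.052 -0.715]]
(0.2, -0.3, 0.42) [0.264, 0.135, -0.236]
(0, -0.25, 0.42) [0.409, 0.186, -0.374]
(-0.2, -0.1, 0.42) [0.557, 0.337, -0.507]
(-0.25, 0, 0.3) [0.679, 0.431, -0.452]
(-0.25, 0, 0.1) [0.819, 0.421, -0.309]
```

Request:
send_rows(
  commands=[
    [[0.02,0.01,-0.02,0,1],[0.05,0.025,-0.045,0,1],[0.08,0.04,-0.072,0,1],[0.11,0.055,-0.1,0,1],[0.14,0.07,-0.125,0,1],[0.17,0.085,-0.152,0,1],[0.2,0.1,-0.18,0,1],[0.23,0.117,-0.207,0,1],[0.264,0.135,-0.236,0,1],[0.3,0.148,-0.27,0,1],[0.336,0.16,-0.305,0,1],[0.37,0.172,-0.338,0,1]],
  ],
)

```text
time_s: 23.05
ee_pos: [0.2924, -0.3085, 0.4327]
tcp_rot: [0.323, 0.538, 0.753, -0.196]
wrist_force: [0.3, 0.0, 0.7]
finger_gap: 0.0002
```

```bash
python3 - <<'E'
from h import *
show(); t,R=tip(-.009); print(t)
seq([(-.1,-.15,.42),(-.2,-.05,.42),(-.22,-.01,.35),(-.22,-.01,.2)])
E
```

```text
t 23.05 p [ 0.2924 -0.3085  0.4327] zax [ 0.275 -0.644 -0.714] yax [0.938 0.343 0.052] q [-1.042 -0.324  1.861 -0.117  0.836 -1.328] F [0.3 0.  0.7] gap 0.0002
[ 0.05080466 -0.26383336  0.42109522]
(-0.1, -0.15, 0.42) [0.112, 0.115, -0.1]
(-0.2, -0.05, 0.42) [0.187, 0.215, -0.166]
(-0.22, -0.01, 0.35) [0.251, 0.251, -0.128]
(-0.22, -0.01, 0.2) [0.356, 0.244, -0.021]
```

```bash
python3 - <<'E'
from h import *
seq([(0,-.1,.42),(-.1,0,.42),(-.2,-.01,.42),(-.22,-.01,.35),(-.22,-.01,.2)])
E
```

```text
(0, -0.1, 0.42) [0.042, 0.164, -0.028]
(-0.1, 0, 0.42) [0.117, 0.264, -0.094]
(-0.2, -0.01, 0.42) [0.188, 0.255, -0.164]
(-0.22, -0.01, 0.35) [0.251, 0.251, -0.128]
(-0.22, -0.01, 0.2) [0.356, 0.244, -0.021]
```

Request:
send_rows(
  commands=[
    [[0.01,0.04,-0.007,0,1],[0.02,0.08,-0.014,0,1],[0.03,0.12,-0.021,0,1],[0.042,0.164,-0.028,0,1],[0.065,0.2,-0.05,0,1],[0.09,0.235,-0.072,0,1],[0.117,0.26,-0.094,0,1],[0.15,0.258,-0.13,0,1],[0.188,0.255,-0.164,0,1],[0.22,0.253,-0.146,0,1],[0.251,0.251,-0.128,0,1],[0.251,0.251,-0.128,0,1]],
  ],
)

```text
time_s: 24.55
ee_pos: [0.4388, 0.0321, 0.3607]
tcp_rot: [0.322, 0.538, 0.754, -0.197]
wrist_force: [0.5, -0.4, 1.9]
finger_gap: 0.0005
```

```bash
python3 - <<'E'
from h import *
show(); t,R=tip(-.009); print(t)
seq([(-.22,-.01,.2),(-.2,-.01,.102),(-.165,-.01,.102),(-.145,-.01,.102),(-.1,-.01,.102),(.015,-.01,.102)])
from station import optics
for n in("scene","top","wrist"): 
    im=optics.get_image(n); cv2.imwrite(f"pics/{n}6.png",im["image"])
E
```

```text
t 24.55 p [0.4388 0.0321 0.3607] zax [ 0.273 -0.644 -0.715] yax [0.938 0.344 0.049] q [ 0.152  0.044  1.734 -0.796  1.249  0.039] F [ 0.5 -0.4  1.9] gap 0.0005
[-0.22018995 -0.01090684  0.34906271]
(-0.22, -0.01, 0.2) [0.104, -0.006, 0.107]
(-0.2, -0.01, 0.102) [0.158, -0.011, 0.191]
(-0.165, -0.01, 0.102) [0.133, -0.011, 0.215]
(-0.145, -0.01, 0.102) [0.119, -0.012, 0.229]
(-0.1, -0.01, 0.102) [0.086, -0.012, 0.261]
(0.015, -0.01, 0.102) [0.004, -0.013, 0.341]
```

View pics/wrist6.png

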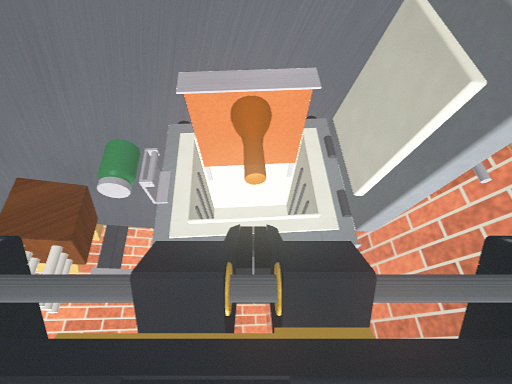

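View pics/top6.png

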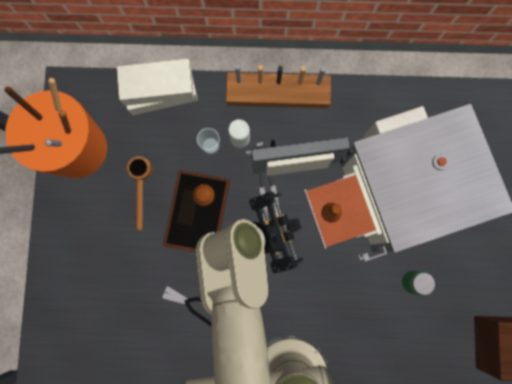

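Request:
send_rows(
  commands=[
    [[0.03,-0.002,0.03,0,1],[0.065,-0.004,0.065,0,1],[0.104,-0.006,0.107,0,1],[0.13,-0.008,0.145,0,1],[0.15,-0.01,0.175,0,1],[0.158,-0.011,0.191,0,1],[0.15,-0.011,0.199,0,1],[0.14,-0.011,0.208,0,1],[0.133,-0.011,0.215,0,1],[0.133,-0.011,0.215,0,1]],
  ],
)

```text
time_s: 25.95
ee_pos: [0.4616, -0.0205, 0.1174]
tcp_rot: [0.324, 0.539, 0.752, -0.196]
wrist_force: [-0.8, -0.5, 0.9]
finger_gap: 0.0
```

```bash
python3 - <<'E'
from h import *
show(); t,R=tip(-.009); print(t)
seq([(-.155,-.01,.102),(-.145,-.01,.102),(-.1,-.01,.102),(.01,-.01,.102),(.02,-.01,.102)])
from station import optics
for n in("scene","top","wrist"): 
    im=optics.get_image(n); cv2.imwrite(f"pics/{n}7.png",im["image"])
crop("pics/top7.png",220,120,420,270,4,"pics/t7c.png")
E
```

```text
t 25.95 p [ 0.4616 -0.0205  0.1174] zax [ 0.277 -0.644 -0.713] yax [0.938 0.342 0.056] q [ 0.017  0.407  2.029 -1.19   0.774  0.619] F [-0.8 -0.5  0.9] gap 0.0
[-0.16298602 -0.00720648  0.10587339]
(-0.155, -0.01, 0.102) [-0.003, -0.003, 0.008]
(-0.145, -0.01, 0.102) [-0.01, -0.003, 0.015]
(-0.1, -0.01, 0.102) [-0.042, -0.003, 0.047]
(0.01, -0.01, 0.102) [-0.121, -0.004, 0.124]
(0.02, -0.01, 0.102) [-0.128, -0.004, 0.131]
```

View pics/wrist7.png

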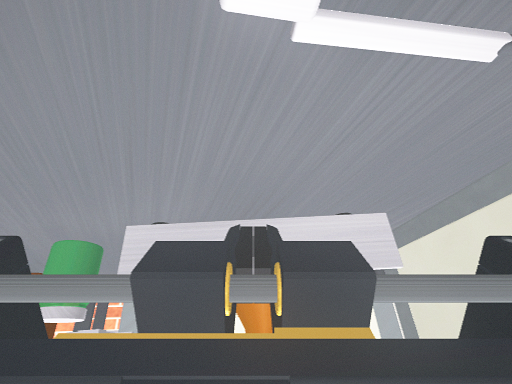

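View pics/t7c.png

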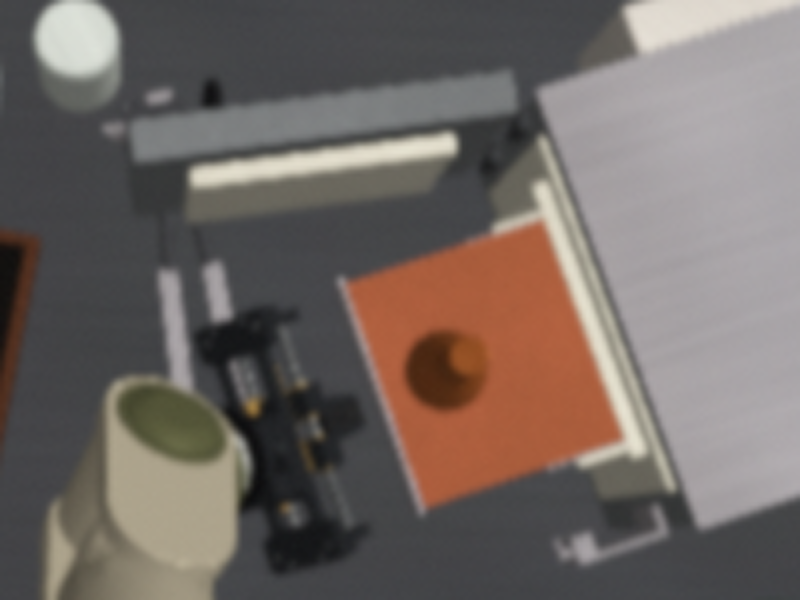

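Request:
send_rows(
  commands=[
    [[-0.003,-0.003,0.008,0,1],[-0.008,-0.003,0.013,0,1],[-0.015,-0.003,0.02,0,1],[-0.024,-0.003,0.029,0,1],[-0.034,-0.003,0.039,0,1],[-0.045,-0.003,0.05,0,1],[-0.056,-0.003,0.061,0,1],[-0.067,-0.003,0.071,0,1],[-0.078,-0.003,0.082,0,1],[-0.089,-0.003,0.093,0,1],[-0.097,-0.003,0.101,0,1],[-0.1,-0.003,0.104,0,1]],
  ],
)

```text
time_s: 27.6
ee_pos: [0.5136, -0.1548, 0.1215]
tcp_rot: [0.316, 0.542, 0.754, -0.195]
wrist_force: [-1.6, 2.5, 0.1]
finger_gap: 0.0004
```

```bash
python3 - <<'E'
from h import *
show(); t,R=tip(-.009); print(t)
seq([(0,-.01,.102),(.01,-.01,.102),(.02,-.01,.102),(.025,-.01,.102)])
from station import optics
for n in("scene","top","wrist"): 
    im=optics.get_image(n); cv2.imwrite(f"pics/{n}8.png",im["image"])
crop("pics/top8.png",240,120,440,270,4,"pics/t8c.png")
E
```

```text
t 27.6 p [ 0.5136 -0.1548  0.1215] zax [ 0.266 -0.637 -0.724] yax [0.94  0.337 0.049] q [-0.287  0.452  1.923 -1.232  0.603  0.394] F [-1.6  2.5  0.1] gap 0.0004
[-0.01919637 -0.00383936  0.10955772]
(0, -0.01, 0.102) [-0.009, -0.007, 0.018]
(0.01, -0.01, 0.102) [-0.016, -0.007, 0.025]
(0.02, -0.01, 0.102) [-0.023, -0.007, 0.032]
(0.025, -0.01, 0.102) [-0.027, -0.007, 0.036]
```

View pics/wrist8.png

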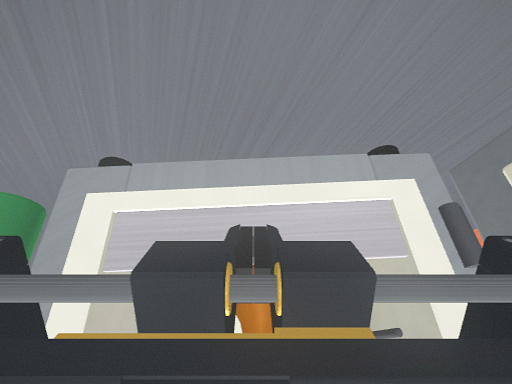

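View pics/t8c.png

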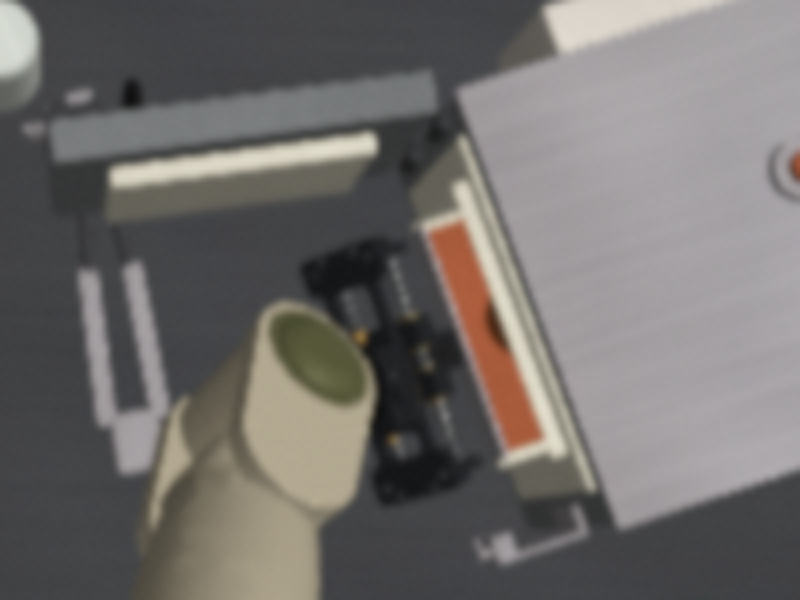

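Request:
send_rows(
  commands=[
    [[-0.003,-0.003,0.007,0,1],[-0.006,-0.007,0.013,0,1],[-0.009,-0.01,0.018,0,1],[-0.012,-0.013,0.022,0,1],[-0.016,-0.015,0.026,0,1],[-0.016,-0.015,0.026,0,1]],
  ],
)

```text
time_s: 28.5
ee_pos: [0.5132, -0.1866, 0.1193]
tcp_rot: [0.311, 0.544, 0.755, -0.194]
wrist_force: [-1.0, -0.2, -0.1]
finger_gap: 0.0005
```

```bash
python3 - <<'E'
from h import *
show(); t,R=tip(-.009); print(t)
seq([(.01,-.02,.1),(.02,-.02,.1),(.025,-.02,.1)])
E
```

```text
t 28.5 p [ 0.5132 -0.1866  0.1193] zax [ 0.258 -0.631 -0.731] yax [0.942 0.333 0.045] q [-0.357  0.459  1.913 -1.232  0.56   0.341] F [-1.  -0.2 -0.1] gap 0.0005
[ 0.01050263 -0.01516126  0.10710185]
(0.01, -0.02, 0.1) [0.005, -0.005, 0.005]
(0.02, -0.02, 0.1) [-0.002, -0.005, 0.012]
(0.025, -0.02, 0.1) [-0.006, -0.005, 0.015]
```

Request:
send_rows(
  commands=[
    [[0,-0.003,0.006,0,1],[-0.002,-0.005,0.01,0,1],[-0.004,-0.005,0.013,0,1],[-0.004,-0.005,0.013,0,1]],
  ],
)

```text
time_s: 29.0
ee_pos: [0.5142, -0.198, 0.1155]
tcp_rot: [0.308, 0.545, 0.756, -0.193]
wrist_force: [-7.5, 15.2, 9.1]
finger_gap: 0.0001
```

```bash
python3 - <<'E'
from h import *
show(); t,R=tip(-.009); print(t)
seq([(.02,-.02,.1),(.025,-.02,.1),(.03,-.02,.1)])
from station import optics
for n in("scene","top","wrist"): 
    im=optics.get_image(n); cv2.imwrite(f"pics/{n}9.png",im["image"])
crop("pics/scene9.png",220,200,340,340,4,"pics/s9c.png")
E
```

```text
t 29.0 p [ 0.5142 -0.198   0.1155] zax [ 0.254 -0.628 -0.736] yax [0.942 0.332 0.043] q [-0.381  0.469  1.905 -1.231  0.544  0.324] F [-7.5 15.2  9.1] gap 0.0001
[ 0.02149345 -0.01806542  0.10319044]
(0.02, -0.02, 0.1) [0.003, -0.002, 0.001]
(0.025, -0.02, 0.1) [-0.0, -0.002, 0.005]
(0.03, -0.02, 0.1) [-0.004, -0.002, 0.008]
```

View pics/wrist9.png

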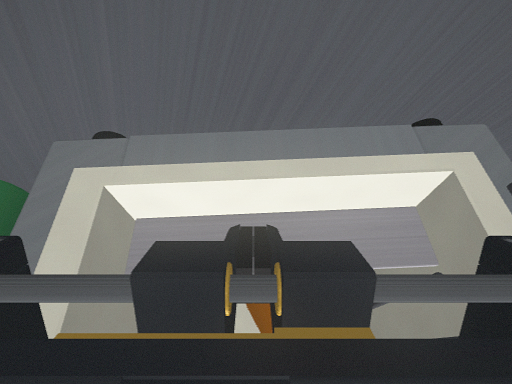

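View pics/s9c.png

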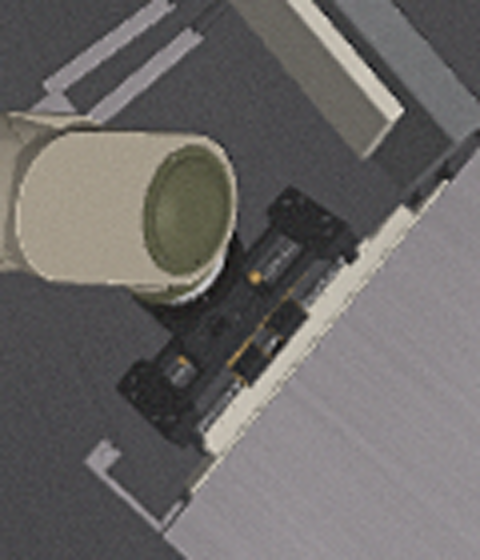

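```bash
python3 - <<'E'
from h import *
from station import optics
im=optics.get_image("wrist"); c={k:np.array(im[k]) for k in("mtx","R","t")}
cv2.imwrite("pics/w9b.png",cv2.resize(im["image"][150:350,60:500],None,fx=1.8,fy=1.8,interpolation=cv2.INTER_CUBIC))
for px in[(135,219),(415,207)]: print(inov(atz("w",px,.075,c)))
for px in[(437,266),(128,275)]: print(inov(atz("w",px,.115,c)))
for X in [(.02,.094,.115),(.02,-.094,.115),(.02,.094,.075),(.02,-.094,.075),(0,.1,.07),(0,-.1,.07)]: print(X,proj("w",ov(*X),c))
E
```

```text
[ 0.02423848 -0.09663874]
[0.0231907 0.0943502]
[0.0252126  0.09456067]
[ 0.01499935 -0.08957109]
(0.02, 0.094, 0.115) [[441.20939797 263.56357228]]
(0.02, -0.094, 0.115) [[123.87587961 277.50926709]]
(0.02, 0.094, 0.075) [[416.93174359 204.77926955]]
(0.02, -0.094, 0.075) [[136.53354506 216.05625154]]
(0, 0.1, 0.07) [[440.45213698 181.81296651]]
(0, -0.1, 0.07) [[115.56885448 194.43268437]]
```

View pics/w9b.png

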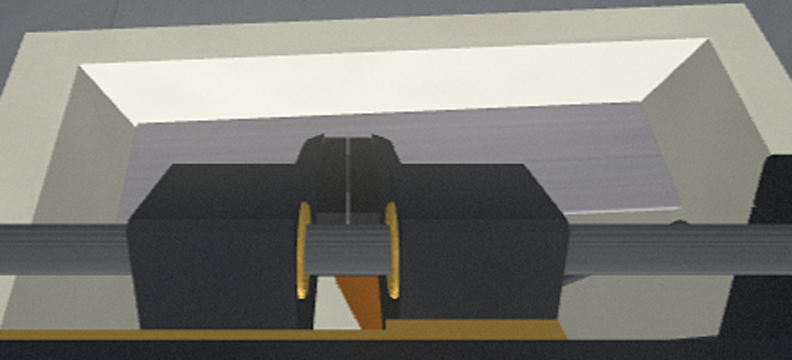

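```bash
python3 - <<'E'
from h import *
seq([(0,-.018,.11),(-.05,-.015,.12),(-.1,-.01,.18),(-.2,0,.33),(-.24,.03,.36),(-.265,.15,.36),(-.265,.262,.36),(-.262,.262,.24)])
E
```

```text
(0, -0.018, 0.11) [0.011, 0.0, -0.02]
(-0.05, -0.015, 0.12) [0.041, 0.003, -0.061]
(-0.1, -0.01, 0.18) [0.038, 0.011, -0.139]
(-0.2, 0, 0.33) [0.01, 0.026, -0.316]
(-0.24, 0.03, 0.36) [0.021, 0.057, -0.365]
(-0.265, 0.15, 0.36) [0.043, 0.177, -0.378]
(-0.265, 0.262, 0.36) [0.047, 0.289, -0.375]
(-0.262, 0.262, 0.24) [0.126, 0.284, -0.285]
```

Request:
send_rows(
  commands=[
    [[0.004,0,-0.007,0,1],[0.011,0,-0.02,0,1],[0.024,0.001,-0.038,0,1],[0.041,0.003,-0.061,0,1],[0.04,0.007,-0.1,0,1],[0.038,0.011,-0.139,0,1],[0.03,0.015,-0.18,0,1],[0.024,0.019,-0.225,0,1],[0.016,0.023,-0.27,0,1],[0.01,0.026,-0.316,0,1],[0.018,0.05,-0.35,0,1],[0.021,0.07,-0.365,0,1]],
  ],
)

```text
time_s: 30.7
ee_pos: [0.4825, 0.071, 0.3744]
tcp_rot: [0.308, 0.544, 0.756, -0.192]
wrist_force: [0.5, -0.9, 0.2]
finger_gap: 0.0005
```

```bash
python3 - <<'E'
from h import *
show(); t,R=tip(-.009); print(t)
seq([(-.265,.15,.36),(-.265,.265,.36),(-.262,.265,.24)])
from station import optics
im=optics.get_image("wrist"); c={k:np.array(im[k]) for k in("mtx","R","t")}
cv2.imwrite("pics/w10.png",im["image"])
for X in [(.02,.094,.115),(.02,-.094,.115)]: print(X,proj("w",ov(*X),c))
E
```

```text
t 30.7 p [0.4825 0.071  0.3744] zax [ 0.257 -0.627 -0.736] yax [0.942 0.333 0.045] q [ 0.212  0.166  1.55  -0.753  1.345  0.035] F [ 0.5 -0.9  0.2] gap 0.0005
[-0.2423663   0.0430448   0.36204863]
(-0.265, 0.15, 0.36) [0.022, 0.107, -0.011]
(-0.265, 0.265, 0.36) [0.025, 0.222, -0.007]
(-0.262, 0.265, 0.24) [0.104, 0.216, 0.083]
(0.02, 0.094, 0.115) [[273.98085642 172.76503106]]
(0.02, -0.094, 0.115) [[177.15158288 176.49766725]]
```

View pics/w10.png

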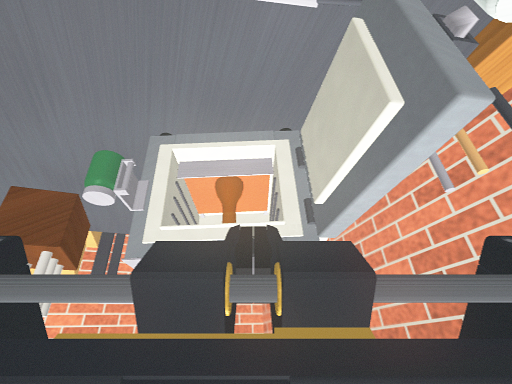

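Request:
send_rows(
  commands=[
    [[0.01,0.03,-0.006,0,1],[0.018,0.07,-0.011,0,1],[0.022,0.107,-0.011,0,1],[0.023,0.145,-0.01,0,1],[0.024,0.185,-0.008,0,1],[0.025,0.222,-0.007,0,1],[0.025,0.225,-0.007,0,1],[0.045,0.225,0.015,0,1],[0.07,0.224,0.045,0,1],[0.095,0.222,0.073,0,1],[0.104,0.222,0.083,0,1],[0.104,0.222,0.083,0,1]],
  ],
)

```text
time_s: 32.25
ee_pos: [0.6914, 0.1672, 0.254]
tcp_rot: [0.309, 0.544, 0.756, -0.192]
wrist_force: [-0.4, -0.8, 0.6]
finger_gap: 0.0008
```

```bash
cat >> h.py <<'E'
def dp(a,r,z,ex=0):
    n=np.array([-np.cos(a),np.sin(a)]); d=np.array([-np.sin(a),-np.cos(a)])
    p=np.array([-.003,.145])+r*d+(.032+.0175*np.sin(a)+ex)*n
    return (round(p[0],4),round(p[1],4),z)
E
python3 - <<'E'
from h import *
show(); t,R=tip(-.009); print(t)
A=[(1.756,.262),(1.65,.262),(1.5,.262),(1.35,.262),(1.2,.262),(1.05,.262),(.9,.262),(.75,.25)]
seq([dp(a,r,.235) for a,r in A])
from station import optics
for n in ("wrist","top","scene"):
    im=optics.get_image(n); cv2.imwrite(f"pics/{n}11.png",im["image"])
crop("pics/top11.png",220,110,420,260,4,"pics/t11c.png")
E
```

```text
t 32.25 p [0.6914 0.1672 0.254 ] zax [ 0.258 -0.626 -0.736] yax [0.941 0.334 0.045] q [ 0.285  0.775  0.943 -0.754  1.391  0.09 ] F [-0.4 -0.8  0.6] gap 0.0008
[-0.26236222  0.27218189  0.24167212]
(np.float64(-0.2515), np.float64(0.2416), 0.235) [-0.005, -0.031, 0.011]
(np.float64(-0.2603), np.float64(0.215), 0.235) [0.001, -0.057, 0.005]
(np.float64(-0.2678), np.float64(0.1758), 0.235) [0.005, -0.097, -0.002]
(np.float64(-0.2694), np.float64(0.1355), 0.235) [0.005, -0.137, -0.004]
(np.float64(-0.2647), np.float64(0.0951), 0.235) [0.0, -0.177, -0.002]
(np.float64(-0.2537), np.float64(0.0556), 0.235) [-0.009, -0.217, 0.004]
(np.float64(-0.2366), np.float64(0.0179), 0.235) [-0.023, -0.254, 0.015]
(np.float64(-0.2056), np.float64(-0.008), 0.235) [-0.047, -0.28, 0.035]
```

View pics/t11c.png

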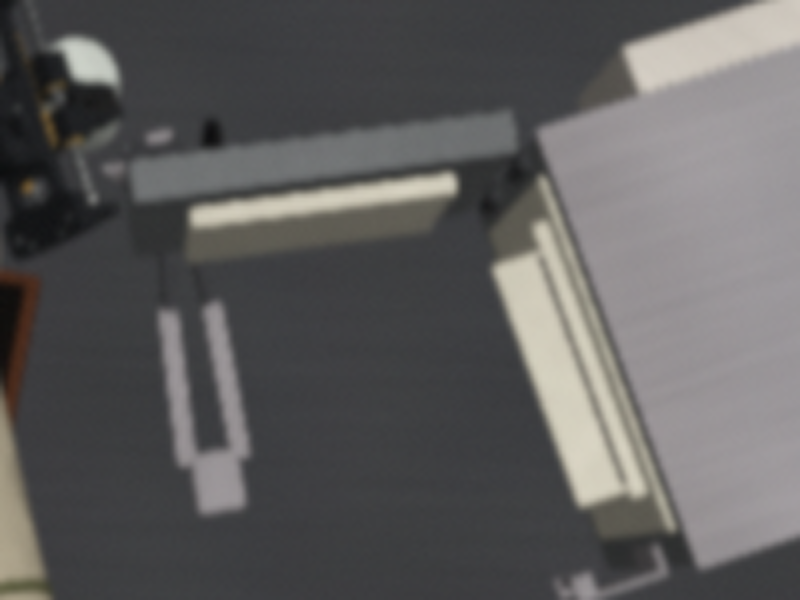

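View pics/wrist11.png

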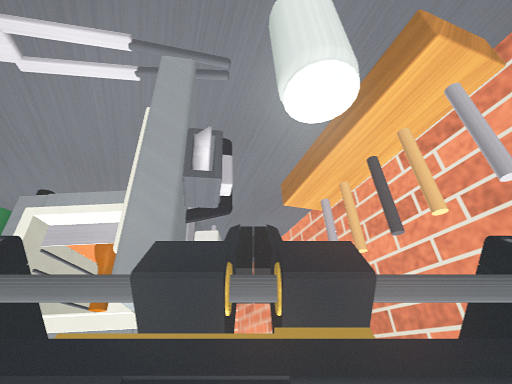

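```bash
python3 - <<'E'
from h import *
A=[(1.756,.245),(1.65,.245),(1.5,.245),(1.35,.245),(1.2,.245),(1.05,.245),(.9,.245),(.75,.24)]
seq([dp(a,r,.235) for a,r in A])
E
```

```text
(np.float64(-0.2348), np.float64(0.2385), 0.235) [-0.016, -0.035, 0.024]
(np.float64(-0.2433), np.float64(0.2137), 0.235) [-0.011, -0.059, 0.017]
(np.float64(-0.2509), np.float64(0.177), 0.235) [-0.006, -0.096, 0.011]
(np.float64(-0.2528), np.float64(0.1392), 0.235) [-0.006, -0.134, 0.008]
(np.float64(-0.2489), np.float64(0.1012), 0.235) [-0.01, -0.172, 0.009]
(np.float64(-0.239), np.float64(0.064), 0.235) [-0.019, -0.209, 0.015]
(np.float64(-0.2233), np.float64(0.0285), 0.235) [-0.032, -0.244, 0.024]
(np.float64(-0.1987), np.float64(-0.0007), 0.235) [-0.051, -0.273, 0.04]
```

Request:
send_rows(
  commands=[
    [[-0.01,-0.01,0.015,0,1],[-0.016,-0.025,0.024,0,1],[-0.014,-0.04,0.021,0,1],[-0.011,-0.059,0.017,0,1],[-0.008,-0.078,0.014,0,1],[-0.006,-0.096,0.011,0,1],[-0.006,-0.115,0.009,0,1],[-0.006,-0.134,0.008,0,1]],
  ],
)

```text
time_s: 33.4
ee_pos: [0.569, 0.1134, 0.2488]
tcp_rot: [0.31, 0.545, 0.756, -0.19]
wrist_force: [-0.2, -0.1, -0.8]
finger_gap: 0.0008
```

```bash
python3 - <<'E'
from h import *
show(); t,R=tip(-.009); print(t)
A=[(1.35,.245),(1.2,.245),(1.05,.245),(.9,.245),(.75,.24),(.6,.23),(.45,.22)]
seq([dp(a,r,.235) for a,r in A])
from station import optics
for n in ("wrist","top"):
    im=optics.get_image(n); cv2.imwrite(f"pics/{n}12.png",im["image"])
crop("pics/top12.png",220,110,420,260,4,"pics/t12c.png")
E
```

```text
t 33.4 p [0.569  0.1134 0.2488] zax [ 0.262 -0.625 -0.735] yax [0.941 0.334 0.051] q [ 0.254  0.475  1.463 -0.8    1.209  0.232] F [-0.2 -0.1 -0.8] gap 0.0008
[-0.25305639  0.13892038  0.23648875]
(np.float64(-0.2528), np.float64(0.1392), 0.235) [0.001, 0.0, 0.001]
(np.float64(-0.2489), np.float64(0.1012), 0.235) [-0.003, -0.038, 0.003]
(np.float64(-0.239), np.float64(0.064), 0.235) [-0.012, -0.075, 0.008]
(np.float64(-0.2233), np.float64(0.0285), 0.235) [-0.025, -0.11, 0.017]
(np.float64(-0.1987), np.float64(-0.0007), 0.235) [-0.044, -0.139, 0.033]
(np.float64(-0.1674), np.float64(-0.0212), 0.235) [-0.068, -0.16, 0.053]
(np.float64(-0.1344), np.float64(-0.0359), 0.235) [-0.093, -0.174, 0.075]
```

View pics/t12c.png

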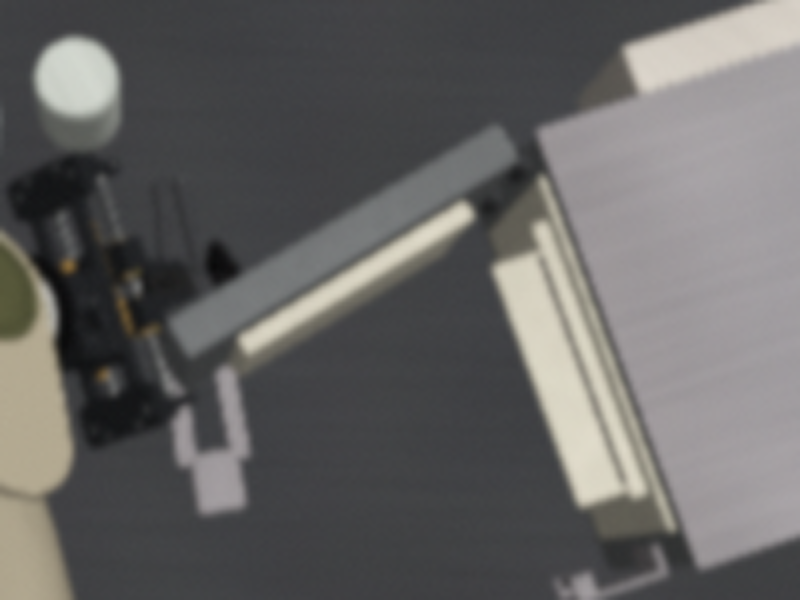

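View pics/wrist12.png

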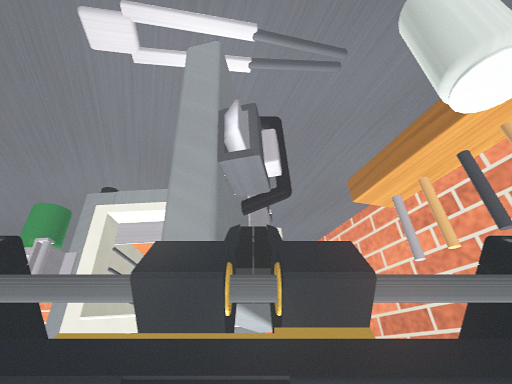

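Door is swinging as planned; the body clears the free edge. Continue.

Request:
send_rows(
  commands=[
    [[-0.002,-0.019,0.002,0,1],[-0.003,-0.038,0.003,0,1],[-0.007,-0.057,0.005,0,1],[-0.012,-0.075,0.008,0,1],[-0.018,-0.093,0.012,0,1],[-0.025,-0.11,0.017,0,1],[-0.034,-0.125,0.025,0,1],[-0.044,-0.139,0.033,0,1],[-0.056,-0.15,0.043,0,1],[-0.068,-0.16,0.053,0,1],[-0.08,-0.167,0.064,0,1],[-0.093,-0.174,0.075,0,1]],
  ],
)

```text
time_s: 35.0
ee_pos: [0.4452, -0.0579, 0.2487]
tcp_rot: [0.311, 0.545, 0.755, -0.19]
wrist_force: [0.7, 1.2, 0.4]
finger_gap: 0.0003
```

```bash
python3 - <<'E'
from h import *
show(); t,R=tip(-.009); print(t)
A=[(.45,.22),(.35,.21),(.25,.205),(.15,.2),(.08,.2),(.04,.2),(0.0,.2),(-.03,.2)]
seq([dp(a,r,.232) for a,r in A])
from station import optics
for n in ("wrist","top"):
    im=optics.get_image(n); cv2.imwrite(f"pics/{n}13.png",im["image"])
crop("pics/top13.png",220,110,420,260,4,"pics/t13c.png")
E
```

```text
t 35.0 p [ 0.4452 -0.0579  0.2487] zax [ 0.263 -0.625 -0.735] yax [0.941 0.334 0.052] q [-0.091  0.109  1.963 -0.884  0.886  0.107] F [0.7 1.2 0.4] gap 0.0003
[-0.133695   -0.03546335  0.23647258]
(np.float64(-0.1344), np.float64(-0.0359), 0.232) [0.004, -0.001, 0.003]
(np.float64(-0.1107), np.float64(-0.0392), 0.232) [-0.014, -0.004, 0.019]
(np.float64(-0.0889), np.float64(-0.0446), 0.232) [-0.03, -0.009, 0.033]
(np.float64(-0.0671), np.float64(-0.0476), 0.232) [-0.046, -0.012, 0.048]
(np.float64(-0.0523), np.float64(-0.0517), 0.232) [-0.057, -0.016, 0.058]
(np.float64(-0.0437), np.float64(-0.0535), 0.232) [-0.064, -0.018, 0.064]
(np.float64(-0.035), np.float64(-0.055), 0.232) [-0.07, -0.019, 0.069]
(np.float64(-0.0285), np.float64(-0.0559), 0.232) [-0.075, -0.02, 0.074]
```

View pics/t13c.png

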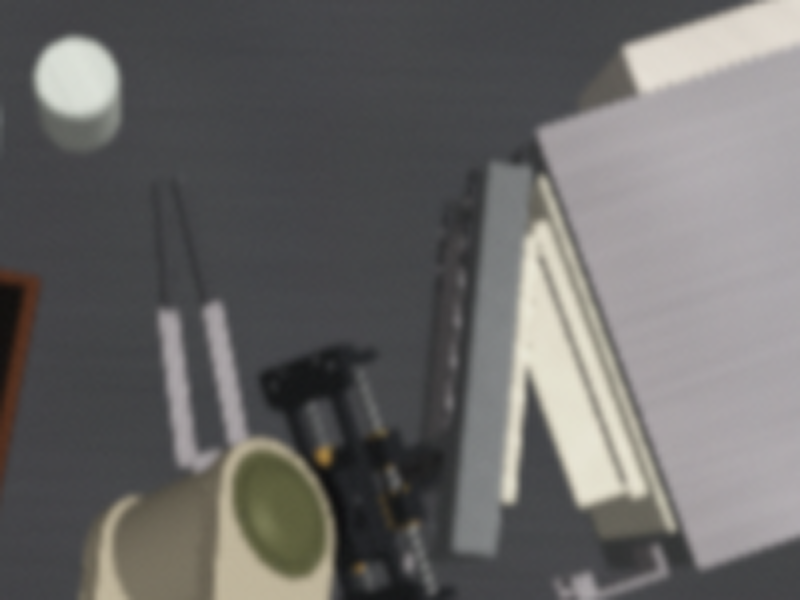

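View pics/wrist13.png

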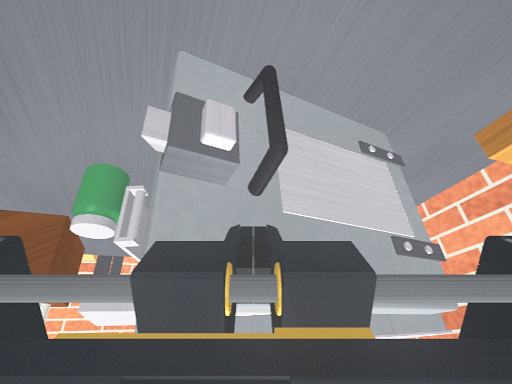

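Request:
send_rows(
  commands=[
    [[-0.006,-0.002,0.011,0,1],[-0.014,-0.004,0.019,0,1],[-0.022,-0.007,0.026,0,1],[-0.03,-0.009,0.033,0,1],[-0.038,-0.011,0.041,0,1],[-0.046,-0.012,0.048,0,1],[-0.052,-0.014,0.053,0,1],[-0.057,-0.016,0.058,0,1],[-0.061,-0.017,0.061,0,1],[-0.064,-0.018,0.064,0,1],[-0.068,-0.019,0.067,0,1]],
  ],
)

```text
time_s: 36.48
ee_pos: [0.4591, -0.1538, 0.2443]
tcp_rot: [0.311, 0.545, 0.755, -0.189]
wrist_force: [-0.2, 3.2, -0.6]
finger_gap: 0.0001
```

```bash
python3 - <<'E'
from h import *
show(); t,R=tip(-.009); print(t)
A=[(.02,.2),(0.0,.2),(-.03,.2)]
seq([dp(a,r,.232) for a,r in A])
E
```

```text
t 36.475 p [ 0.4591 -0.1538  0.2443] zax [ 0.263 -0.625 -0.735] yax [0.941 0.333 0.053] q [-0.331  0.128  1.954 -0.877  0.718 -0.068] F [-0.2  3.2 -0.6] gap 0.0001
[-0.03871402 -0.05488224  0.23195093]
(np.float64(-0.0393), np.float64(-0.0543), 0.232) [0.0, 0.001, -0.0]
(np.float64(-0.035), np.float64(-0.055), 0.232) [-0.003, -0.0, 0.002]
(np.float64(-0.0285), np.float64(-0.0559), 0.232) [-0.008, -0.001, 0.007]
```

Request:
send_rows(
  commands=[
    [[-0.002,0,0.002,0,1],[-0.004,0,0.004,0,1],[-0.005,0,0.005,0,1],[-0.005,0,0.005,0,1]],
  ],
)

```text
time_s: 36.98
ee_pos: [0.461, -0.1591, 0.2438]
tcp_rot: [0.31, 0.545, 0.755, -0.189]
wrist_force: [-9.1, 20.4, 8.9]
finger_gap: 0.0006
```

```bash
python3 - <<'E'
from h import *
show(); t,R=tip(-.009); print(t)
E
```

```text
t 36.975 p [ 0.461  -0.1591  0.2438] zax [ 0.263 -0.623 -0.736] yax [0.941 0.334 0.053] q [-0.343  0.133  1.949 -0.872  0.709 -0.08 ] F [-9.1 20.4  8.9] gap 0.0006
[-0.03310202 -0.05486922  0.23150588]
```

Request:
send_rows(
  commands=[
    [[-0.0045,0,0.0045,0,1],[-0.005,0,0.005,0,1]],
  ],
)

```text
time_s: 37.22
ee_pos: [0.4614, -0.1604, 0.2437]
tcp_rot: [0.309, 0.546, 0.756, -0.186]
wrist_force: [-41.6, 80.3, 41.7]
finger_gap: 0.0003
```

```bash
python3 - <<'E'
from h import *
show(); t,R=tip(-.009); print(t)
seq([(-.06,-.055,.235),(-.12,-.05,.27),(-.2,-.04,.4)])
from station import optics
for n in ("scene","wrist","top"):
    im=optics.get_image(n); cv2.imwrite(f"pics/{n}14.png",im["image"])
E
```

```text
t 37.225 p [ 0.4614 -0.1604  0.2437] zax [ 0.264 -0.619 -0.74 ] yax [0.941 0.334 0.056] q [-0.348  0.133  1.947 -0.861  0.705 -0.093] F [-41.6  80.3  41.7] gap 0.0003
[-0.03185099 -0.05482324  0.23122541]
(-0.06, -0.055, 0.235) [0.018, -0.0, -0.022]
(-0.12, -0.05, 0.27) [0.04, 0.007, -0.088]
(-0.2, -0.04, 0.4) [0.012, 0.024, -0.237]
```

Request:
send_rows(
  commands=[
    [[0.005,0,-0.006,0,1],[0.018,0,-0.022,0,1],[0.026,0.002,-0.04,0,1],[0.033,0.004,-0.062,0,1],[0.04,0.007,-0.088,0,1],[0.035,0.012,-0.125,0,1],[0.03,0.015,-0.16,0,1],[0.02,0.02,-0.2,0,1],[0.012,0.024,-0.237,0,1],[0.012,0.024,-0.237,0,1]],
  ],
)

```text
time_s: 38.62
ee_pos: [0.4192, 0.0036, 0.4143]
tcp_rot: [0.311, 0.546, 0.756, -0.185]
wrist_force: [-0.4, -0.3, -0.4]
finger_gap: 0.0006
```

```bash
python3 - <<'E'
from h import *
show(); t,R=tip(-.009); print(t)
from station import optics
for n in ("scene","wrist","top"):
    im=optics.get_image(n); cv2.imwrite(f"pics/{n}15.png",im["image"])
crop("pics/top15.png",300,110,440,260,4,"pics/t15c.png")
E
```

```text
t 38.625 p [0.4192 0.0036 0.4143] zax [ 0.268 -0.618 -0.739] yax [0.94  0.336 0.06 ] q [ 0.069 -0.06   1.685 -0.719  1.303 -0.13 ] F [-0.4 -0.3 -0.4] gap 0.0006
[-0.20043844 -0.03900646  0.40186386]
```

View pics/t15c.png

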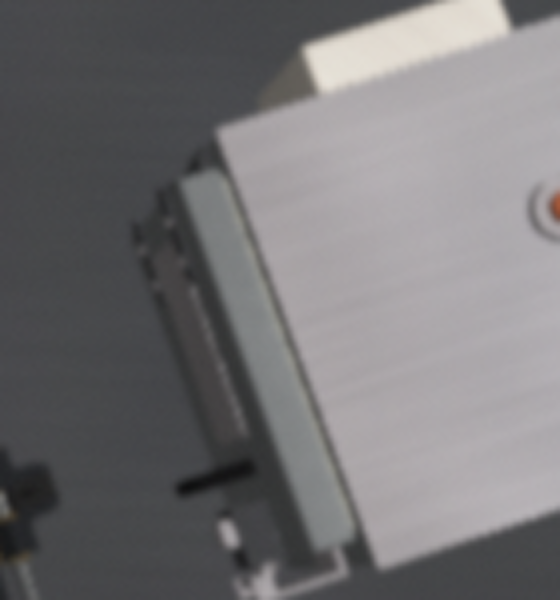

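View pics/wrist15.png

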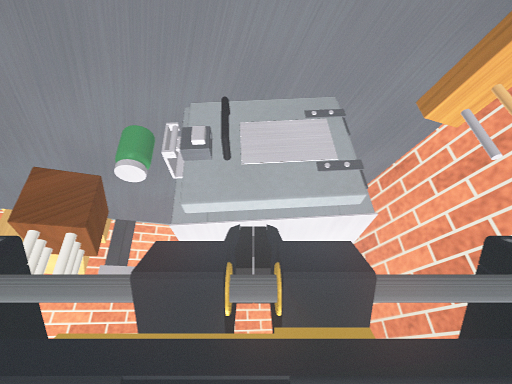

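```bash
python3 - <<'E'
from h import *
from station import optics
im=optics.get_image("wrist"); c={k:np.array(im[k]) for k in("mtx","R","t")}
im2=optics.get_image("top");im3=optics.get_image("scene")
C2={k:np.array(im2[k]) for k in("mtx","R","t")};C3={k:np.array(im3[k]) for k in("mtx","R","t")}
def P(a,r,o): 
    n=np.array([-np.cos(a),np.sin(a)]); d=np.array([-np.sin(a),-np.cos(a)]); p=np.array([-.003,.145])+r*d+o*n; return ov(*p,.265)
for a in (0,.03,.06):
    for r,o in((.01,.032),(.28,.032),(.28,0)): print(a,r,o,proj("w",P(a,r,o),c).round(1),((proj("w",P(a,r,o),C2)-[300,110])*4).round(1),((proj("w",P(a,r,o),C3)-[220,200])*4).round(1))
print("oven corners",proj("w",[ov(0,.155,.28),ov(0,-.155,.28)],c).round(1),((proj("w",[ov(0,.155,.28),ov(0,-.155,.28)],C2)-[300,110])*4).round(1))
w=cv2.imread("pics/wrist15.png")[80:250,150:390]; cv2.imwrite("pics/w15c.png",cv2.resize(w,None,fx=3.3,fy=3.3,interpolation=cv2.INTER_CUBIC))
E
```

```text
0 0.01 0.032 [[370.7 194.4]] [[173.9 178.3]] [[418.  132.9]]
0 0.28 0.032 [[180.4 203.4]] [[309.5 554.6]] [[142.5 460.9]]
0 0.28 0 [[185.4 213.9]] [[354.4 539.6]] [[182.1 497.8]]
0.03 0.01 0.032 [[371.4 194.2]] [[173.  177.1]] [[418.5 131.5]]
0.03 0.28 0.032 [[179.7 200.4]] [[297.1 556.9]] [[133.4 449.9]]
0.03 0.28 0 [[184.2 211.3]] [[342.6 543.3]] [[171.8 487.9]]
0.06 0.01 0.032 [[372.1 194.1]] [[172.2 175.9]] [[419.2 130.1]]
0.06 0.28 0.032 [[179.3 197.2]] [[284.7 558.9]] [[124.7 438.7]]
0.06 0.28 0 [[183.2 208.5]] [[330.6 546.7]] [[161.8 477.7]]
oven corners [[377.9 214.3]
 [171.5 224.5]] [[216.3 130.7]
 [375.3 566.5]]
```

View pics/w15c.png

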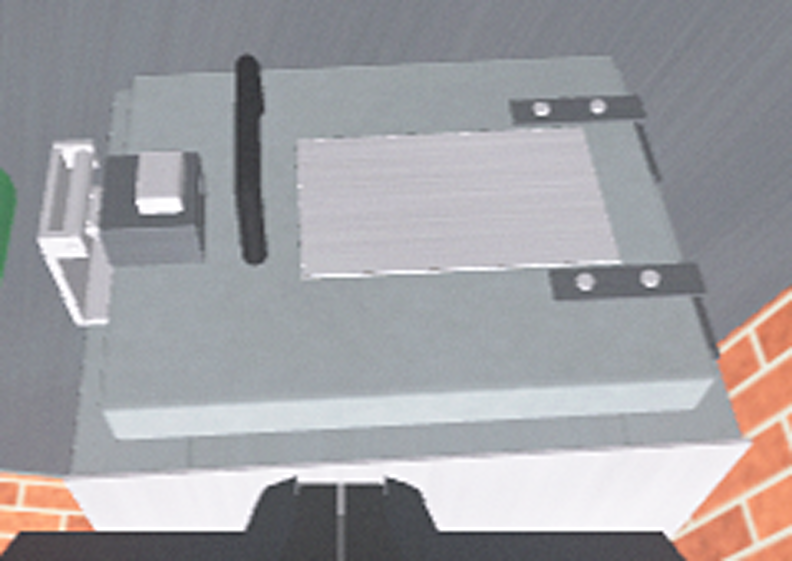

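```bash
python3 - <<'E'
from station import job_done
print(job_done())
E
```

```text
the job is handed in; nothing more can be done
None
```

View pics/top15.png

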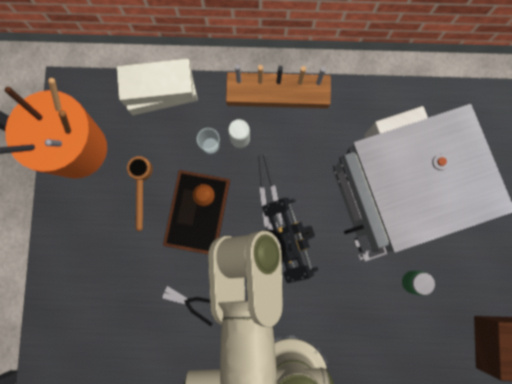

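The job is handed in at about 38.8 s on the robot's clock. The last checks say the oven is loaded and shut, but I could not see the vase or the latch bolt directly after the door closed.

**What I did:**
1. I gripped the vase by its neck, stood it on the shelf and let go.
2. The gripper's body is too wide to follow the shelf lip into the oven with the tool pointing straight down. I tilted the tool by about 0.75 rad by asking repeatedly for poses just beyond the arm's reach.
3. With the tilted tool I pushed the shelf home and swung the door shut by its plain top strip.

**Last checks:**
- **Shelf and vase:** after the shelf push, the wrist picture showed the lip where the home position should be and the vase standing. A 17 N reading fits the shelf resting on its stop.
- **Door:** the free corner of the door matches an angle of 0, to about 0.01 rad, in the wrist picture. The top picture was a few pixels off, about the same as its error on the oven itself. The door stayed shut when I backed off, so I take it as latched.
- **Bench:** the last top view shows the paperweight, tumbler, can and ladle where they started. The jacks look unmoved, although the gripper hides part of them.
- **Robot:** the arm is clear of everything, with wrist force near zero.

**What disagreed or came close to a limit:**
- **Wrist force:** it peaked at about 100 N in the last door push, at the fingertips, against the 120 N limit. It also read about 75 N for a moment when the arm stretched fully out.
- **Joint ranges:** joint 3 read 0.186 against its 0.19 limit and joint 4 read -1.232 against -1.23, so both sat just past their ranges for a while.

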